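Load and close a heat-sink bonding jig

ROBOT

A 6-joint arm with a two-finger parallel gripper is mounted at the origin on the work surface. World frame = base frame: x ahead of the robot, y to its left, z up, the work surface at z = 0. Lengths are in m, angles in rad, forces in N, time in s.
With the tool pointing down it reaches from about 0.325 to 0.85 m from the base axis. Payload 15.5 kg.
Tool frame: the origin (TCP) lies between the finger pads; the fingertips stand 25 mm ahead of it and the grasp point (between the pads) lies 6 mm ahead of it; z points along the fingers, y is the line along which they close (so a half turn about z gives the same grasp; the last joint's range is limited). The gripper opens to 91 mm and grips with 3 to 60 N. Pads are 32 mm wide; open, the fingers measure 118 mm over their backs; the gripper's body (76 mm by 178 mm) begins 60 mm behind the grasp point.
Start: joints at [-1.437, 0.494, 1.345, -0, 1.302, -0.096], TCP at [0.142, -0.609, 0.239] pointing down, gripper open.
Joint ranges: [-2.91, 2.91], [-0.82, 2.16], [0.22, 2.67], [-1.22, 4.37], [0.12, 2.79], [-3.08, 3.08]. Speed limits (rad/s): [1.89, 1.89, 2.57, 3.01, 3.01, 3.01].

INTERFACE

Orientations are given as a unit quaternion [x, y, z, w].
In Python, from cell import ctrl gives the robot as it stands.
- The arm moves only by the tool step_hand, called in YAML: its name, and indented under it one key for each argument. Schema: {"type":"object","properties":{"segments":{"type":"array","items":{"type":"array","items":{"type":"number"},"minItems":4,"maxItems":4},"minItems":1,"maxItems":5},"jaw":{"type":"number"},"only":{"type":"string"},"quiet":{"type":"boolean"},"lines":{"type":"string"}},"required":["segments"],"additionalProperties":false}. segments is a list of rows, 1 to 5 of them, each of 4 numbers: dx, dy, dz in shares of 0.5 m (1.0 is 0.5 m), then a turn about the tool's z in shares of pi/2 rad (1.0 is pi/2 rad); each row shifts and turns the commanded pose from where the row before left it, along the tool's axes as they then stand; what a row does not reach is not made up. A row lasts 1/8 s, in which the tool goes at most 0.0625 m and 0.188 rad, less where a joint would pass 70% of its speed; a pose out of reach is approached as far as the arm can. jaw is the finger opening in m, set as the call begins (left out keeps the last). The fingers move at their own pace and stop on an object; the grip force is fixed at half the most. Time passes only in rows, so rows that do not move let the fingers close. The tool returns the time, the measured TCP pose, the force, the opening and the grip force at its end. only (a regular expression) keeps the lines of the reply that match it, lines (a string "A,B") keeps lines A to B, and quiet returns only ok. Input that does not fit is refused with a message, and nothing moves.
- ctrl.get_obs(): the state, without advancing time (a new reading comes with each control period).
- ctrl.snapshot(name): name is "scene" or "top" or "wrist"; returns a dict with "frame" (384x512x3 uint8, blue, green, red), "fovy" (degrees; the focal length in pixels is half the picture's height over the tangent of half this angle, whatever the lens; pixels are square), "cx", "cy" (the principal point, pixels), "k1" (the pictures are not rectified: a ray, as slopes to the right and down, at radius r is drawn at 1 + k1 r^2 times it, then the intrinsics apply), "xyz" and "orientation" of the camera in the world; the wrist camera has in their place "tool_from_camera" (4x4, takes a point from camera to tool coordinates, whose origin is the TCP and whose axes are the flange's). Camera axes: x right, y up, looking along -z (the intrinsics and any distortion apply to the point x, -y, -z); pixel columns grow to the right and rows downward; lengths in m; the calibration is good to about 2 mm. A picture is of the moment at which its call begins: read the wrist's pose just before it. There is no depth.
- ctrl.sign_off(): hands the job in; it is judged then, once.
The state is a dict: "clock": time; "q": joint angles; "joint_velocities": joint speeds; "joint_efforts": joint torques, N m; "tcp_pos": TCP position; "eef_rot": TCP orientation; "wrist_force": force on the tool from outside, world axes, zero at the start; "moment": the same for the moment, N m; "grip_width": finger opening in m; "grasp_force": force on a finger pad.
Only numpy, scipy, OpenCV 4.12 (cv2) and the standard library are available. Lean on these libraries where they do the work, as an engineer would, in place of code of your own. Each camera call takes 0.05 s, during which the arm holds its last target. There are 200 camera calls.

TASK

Flip the red stop down onto the jig's fence, set the green circuit board down in the jig's pocket pushed up snugly against the fence and the stop and let go of it, then flip the stop up and all the way back again. After that stand every copper heat sink upright and square on a white pad of the board, one to a pad, and finally lower the top plate, kept level and in the gripper until it is fully down, over the two guide pins so that it rests on both collars. If something is knocked out of place put it right, and leave the other things on the bench alone.

Things in the scene. Friction and masses are not known exactly. Their poses are not given: they have to be found in the camera images.
- jig: White jig 300 x 130 mm, bolted down. Origin on the bench surface midway between the two guide pins; x along the line of the pins, y towards the fence, z up; spans y = -60 to +70 mm. Steel guide pins (12 mm diameter, from 37 to 75 mm above the bench, last 10 mm tapered to a 5 mm tip) stand at x = +125 and -125 mm, y = 0, on brass collars of 18 mm diameter with tops at 37 mm.
- board_seat (a point): On the floor (10 mm above the bench) of the jig's 8 mm deep pocket, jig x = 0, y = 0, jig axes: where the centre of the board's underside is when it lies against fence and stop. The pocket spans x = -80 to +84, y = -40 to +30 mm; its +y wall is the face of the dark steel fence (40 mm wide, top 18 mm above the bench). The stop's working face is at x = +70 mm when down.
- plate_seat (a point): Point in jig axes, at x = 0, y = 0 of the jig and 37 mm above the bench (height of the collar tops), where the centre of the top plate's underside is when it is fully down.
- stop_hinge (a point): Point on the stop's hinge axis, in jig axes at x = 94, y = 60 mm, 38 mm above the bench. The axis runs along the jig's x.
- flip_stop (a joint): Red flip stop, rad: 0 = down on the fence (arm pointing to jig -y), 1.57 = upright, 2.85 = end of travel, lying back behind the fence. Starts back; the stiff hinge stays where left (1 N at the bar moves it). Arm 10 mm wide at jig x = 70 to 80 mm; when down its tooth reaches to 1 mm above the floor between y = 0 and +28 mm. Below 1.5 rad the top plate cannot pass.
- stop_grip (a point): On the axis of the stop's yellow round grip bar (12 mm diameter, parallel to jig x), mid of the part that two fingers can pinch; 60 mm from the hinge. The bar reaches 14 mm from here on the arm's side (towards jig -x) and 14 mm on the other. When down its axis is 38 mm above the bench at jig y = 0; the nearer guide pin's axis is then 31 mm away in x.
- board: Green circuit board 140 x 60 x 8 mm, 0.22 kg, loose. Origin at the centre of its underside, x along its length, z up. In its middle a blue relay block 24 mm (x) x 16 mm (y) x 16 mm high stands on it (top 24 mm above the underside) and serves to grip it. It may lie either way round in the jig.
- pad0 (a point): Centre of white square pad 0 (24 x 24 mm) on the board's top face, at x = -56 mm, y = 0, 8 mm above its underside; board axes.
- pad1 (a point): Centre of white square pad 1 (24 x 24 mm) on the board's top face, at x = -28 mm, y = 0, 8 mm above its underside; board axes.
- pad2 (a point): Centre of white square pad 2 (24 x 24 mm) on the board's top face, at x = 28 mm, y = 0, 8 mm above its underside; board axes.
- pad3 (a point): Centre of white square pad 3 (24 x 24 mm) on the board's top face, at x = 56 mm, y = 0, 8 mm above its underside; board axes.
- sink0: Copper finned heat sink, a block 22 x 22 x 12 mm high, 0.04 kg, origin at the centre of its underside, axes square to its sides, z up; loose on the bench. It may be absent. All are alike.
- sink1: Copper finned heat sink, a block 22 x 22 x 12 mm high, 0.04 kg, origin at the centre of its underside, axes square to its sides, z up; loose on the bench. It may be absent. All are alike.
- sink2: Copper finned heat sink, a block 22 x 22 x 12 mm high, 0.04 kg, origin at the centre of its underside, axes square to its sides, z up; loose on the bench. It may be absent. All are alike.
- sink3: Copper finned heat sink, a block 22 x 22 x 12 mm high, 0.04 kg, origin at the centre of its underside, axes square to its sides, z up; loose on the bench. It may be absent. All are alike.
- top_plate: Aluminium plate 284 x 60 x 8 mm, about 0.45 kg, loose, with two through holes of 16 mm diameter at x = +125 and -125 mm, y = 0. Origin at its underside's centre, x along its length, z up. Orange T-handle in the middle: neck 50 (x) x 14 mm (y) from 8 to 40 mm above the underside, cap 56 x 26 mm from 40 to 48 mm. Same either way round. When down it clears the heat sinks by 7, the relay by 3 mm.
- multimeter: Bystander: orange multimeter 170 x 85 x 36 mm, origin at its underside's centre.
- glasses_case: Bystander: grey metal case 55 x 160 x 28 mm, origin at its underside's centre.
- spool: Bystander: yellow solder spool, 52 mm diameter, 36 mm high, origin at its underside's centre.
- notebook: Bystander: red notebook 150 x 210 x 12 mm, origin at its underside's centre.
- pen: Bystander: blue pen 130 x 9 x 9 mm along its x, origin at its underside's centre.
- motor_driver: Bystander: upright motor driver board on a black foot 75 x 95 mm, 81 mm high, origin at its underside's centre.

How it is judged:
On the way, in this order (a step that is already met when the one before it is completed fails the run):
1. the stop is flipped down onto the fence (value of joint flip_stop below 0.08 rad), for 0.2 s.
2. with the stop down, the board lies on the jig against fence and stop (within 2.5 mm) and is let go (value of joint flip_stop below 0.12 rad and x of board in the frame of board_seat between -0.0025 and 0.0025 m and y of board in the frame of board_seat between -0.0025 and 0.0025 m and z of board in the frame of board_seat between -0.003 and 0.003 m and angle between the x axis of board and the x axis of jig, either way round below 0.05 rad and angle between board's own z axis and vertical below 0.05 rad and contact force between the fingers and board below 0.3 N), for 0.3 s.
3. the stop is flipped up and fully back (value of joint flip_stop above 2.2 rad), for 0.2 s.
4. the top plate is part-way down both guide pins, level and held in the gripper (horizontal distance between top_plate and plate_seat below 0.005 m and z of top_plate in the frame of plate_seat between 0.004 and 0.03 m and angle between top_plate's own z axis and vertical below 0.07 rad and angle between the x axis of top_plate and the x axis of jig, either way round below 0.06 rad and contact force between the fingers and top_plate above 1 N), for 0.1 s.
At the end, for the whole second after the job is handed in: Board within 4 mm of its place at fence and stop; each heat sink present upright within 6 mm of a pad centre, square to 0.25 rad; top plate down on the collars (height 3 mm, sideways 4 mm, tilt under 0.025 rad); stop back over 2.1 rad; all at rest (x of board in the frame of board_seat between -0.004 and 0.004 m and y of board in the frame of board_seat between -0.004 and 0.004 m and z of board in the frame of board_seat between -0.003 and 0.003 m and angle between the x axis of board and the x axis of jig, either way round below 0.05 rad and angle between board's own z axis and vertical below 0.05 rad and (distance between sink0 and pad0 below 0.006 m or distance between sink0 and pad1 below 0.006 m or distance between sink0 and pad2 below 0.006 m or distance between sink0 and pad3 below 0.006 m) and angle between each of sink0, sink1, sink2, sink3's own z axis and vertical below 0.1 rad and (angle between the x axis of sink0 and the x axis of board, either way round below 0.25 rad or angle between the x axis of sink0 and the y axis of board, either way round below 0.25 rad) and linear speed of each of sink0, sink1, sink2, sink3, top_plate, board below 0.02 m/s and (distance between sink1 and pad0 below 0.006 m or distance between sink1 and pad1 below 0.006 m or distance between sink1 and pad2 below 0.006 m or distance between sink1 and pad3 below 0.006 m) and (angle between the x axis of sink1 and the x axis of board, either way round below 0.25 rad or angle between the x axis of sink1 and the y axis of board, either way round below 0.25 rad) and (distance between sink2 and pad0 below 0.006 m or distance between sink2 and pad1 below 0.006 m or distance between sink2 and pad2 below 0.006 m or distance between sink2 and pad3 below 0.006 m) and (angle between the x axis of sink2 and the x axis of board, either way round below 0.25 rad or angle between the x axis of sink2 and the y axis of board, either way round below 0.25 rad) and (distance between sink3 and pad0 below 0.006 m or distance between sink3 and pad1 below 0.006 m or distance between sink3 and pad2 below 0.006 m or distance between sink3 and pad3 below 0.006 m) and (angle between the x axis of sink3 and the x axis of board, either way round below 0.25 rad or angle between the x axis of sink3 and the y axis of board, either way round below 0.25 rad) and horizontal distance between top_plate and plate_seat below 0.004 m and z of top_plate in the frame of plate_seat between -0.003 and 0.003 m and angle between top_plate's own z axis and vertical below 0.025 rad and angle between the x axis of top_plate and the x axis of jig, either way round below 0.035 rad and value of joint flip_stop above 2.1 rad); the robot touches nothing.
It fails at once if a bystander is pushed more than 40 mm (distance of any of multimeter, glasses_case, spool, notebook, pen, motor_driver from where it was at the start of the episode above 0.04 m).
It fails at once if a bystander is tipped over (angle between any of multimeter, glasses_case, spool, notebook, motor_driver's own z axis and vertical above 0.5 rad).
Of sink0, sink1, sink2, sink3 only 2 to 4 are there at a start; the rules pass over those that are not, and their reading is None.
At some moment in a run one of sink0, sink1, sink2, sink3 may be knocked a few centimetres aside while the robot is not near it.
Once in a run the grip may slacken for a moment while it holds something.
It also fails if it takes over 210 s, if anything falls off the work surface, if the arm or the gripper's body presses on something with over 40 N, if the wrist force passes 120 N, or if a joint passes its speed limit or range.

## Working session

There is one attempt and no reset: what is moved stays moved. The work goes in short steps, Python scripts to look and compute and a tool call to move; the robot and the scene stay as the last step left them, time stands still between calls to the robot, and variables do not carry over. Pictures are saved under pics/ and viewed, at most 14 in all, crops included, and the job is handed in when it is done.

```bash
ls; mkdir -p pics
```

Run:
```python
from cell import ctrl
import cv2
o=ctrl.get_obs();print(o)
for n in("top","scene"):
    s=ctrl.snapshot(n);cv2.imwrite(f"pics/{n}0.png",s["frame"]);print({k:v for k,v in s.items() if k!="frame"})
```

Run:
```python
import cv2
for n in("top","scene"):
    f=cv2.imread(f"pics/{n}0.png");cv2.imwrite(f"pics/{n}0b.png",cv2.resize(f,(800,600),interpolation=cv2.INTER_CUBIC))
```

```text
(no output)
```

View pics/top0b.png

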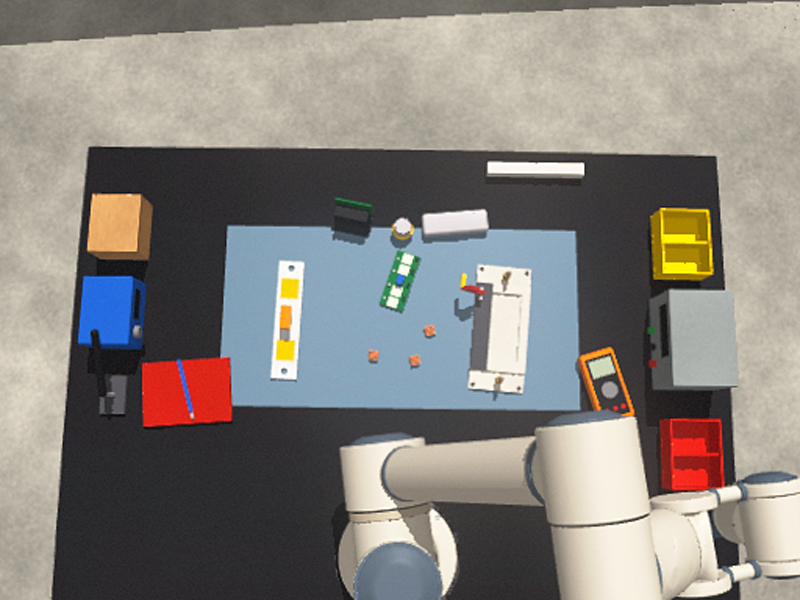

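View pics/scene0b.png

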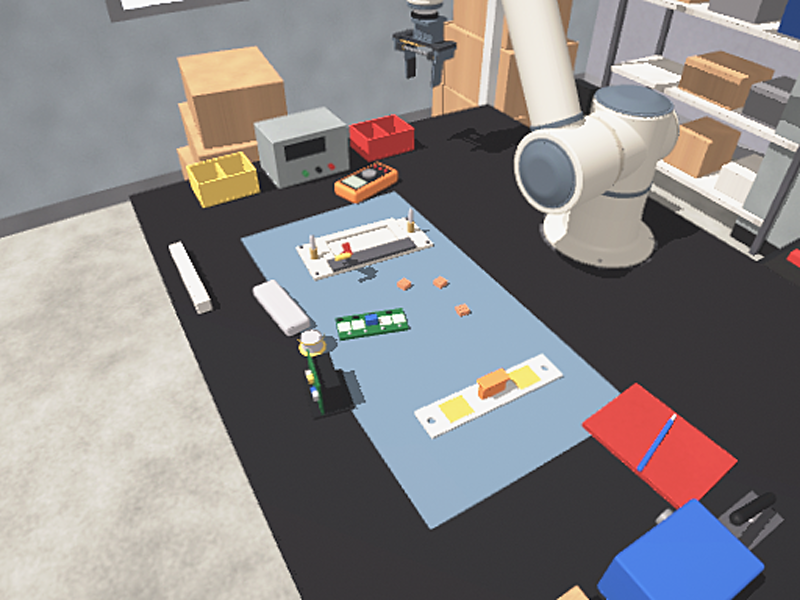

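The top view (800x600) shows the jig around (500,330) with its stop folded back at (470,283). The board is at (400,281), the plate at (287,320), and there are three sinks at (373,355), (415,360) and (430,330). The scene view agrees. Next I'll write the helpers and get coarse positions.

Create h.py:
```python
import numpy as np, cv2, json
from cell import ctrl
from scipy.spatial.transform import Rotation as R
def cam(name):
    o=ctrl.get_obs(); s=ctrl.snapshot(name)
    H,W=s["frame"].shape[:2]; f=H/2/np.tan(np.radians(s["fovy"])/2)
    s["K"]=np.array([[f,0,s["cx"]],[0,f,s["cy"]],[0,0,1]]); s["D"]=np.array([s["k1"],0,0,0.])
    if "tool_from_camera" in s:
        T=np.eye(4);T[:3,:3]=R.from_quat(o["eef_rot"]).as_matrix();T[:3,3]=o["tcp_pos"]
        T=T@np.array(s["tool_from_camera"])
    else:
        T=np.eye(4);T[:3,:3]=R.from_quat(s["orientation"]).as_matrix();T[:3,3]=s["xyz"]
    s["T"]=T; return s
def pts(s,uv,z):
    "pixels -> world points on plane height z"
    p=cv2.undistortPoints(np.array(uv,float).reshape(-1,1,2),s["K"],s["D"])[:,0]
    d=np.c_[p[:,0],-p[:,1],-np.ones(len(p))]@s["T"][:3,:3].T; c=s["T"][:3,3]
    return c+d*((z-c[2])/d[:,2])[:,None]
def pix(s,P):
    q=(np.array(P,float).reshape(-1,3)-s["T"][:3,3])@s["T"][:3,:3]
    q=q*[1,-1,-1]
    return cv2.projectPoints(q,np.zeros(3),np.zeros(3),s["K"],s["D"])[0][:,0]
def blobs(s,lo,hi,amin=10):
    hsv=cv2.cvtColor(s["frame"],cv2.COLOR_BGR2HSV); m=cv2.inRange(hsv,np.array(lo),np.array(hi))
    return [c for c in cv2.findContours(m,cv2.RETR_EXTERNAL,cv2.CHAIN_APPROX_NONE)[0] if cv2.contourArea(c)>=amin]
def ctr(c):
    m=cv2.moments(c); return m["m10"]/m["m00"],m["m01"]/m["m00"]
def totool(d):
    "world displacement -> tool axes; "
    o=ctrl.get_obs(); return R.from_quat(o["eef_rot"]).inv().apply(d)
def yaw():
    X=R.from_quat(ctrl.get_obs()["eef_rot"]).as_matrix(); return np.arctan2(X[1,0],X[0,0])
def rect(s,c,z):
    w=pts(s,c.reshape(-1,2),z)[:,:2].astype(np.float32); (a,b),(u,v),t=cv2.minAreaRect(w*1000)
    return np.round([a/1000,b/1000,u/1000,v/1000,t],4)
```

Run:
```python
from h import *
s=cam("top")
print(s["T"][:3,:3].round(2))
for nm,lo,hi,z in[("green",(45,90,40),(85,255,255),.008),("blue",(105,150,80),(125,255,255),.024),("copper",(3,80,120),(16,200,255),.012),("orange",(8,201,150),(18,255,255),.048),("yellow",(19,150,130),(32,255,255),.04),("red",(0,180,80),(4,255,255),.04),("white",(0,0,190),(180,25,255),.018),("redhi",(172,150,80),(180,255,255),.04)]:
    for c in blobs(s,lo,hi,8):
        u,v=ctr(c)
        if 140<u<370 and 130<v<262: print(nm,np.round([u,v],1),cv2.contourArea(c),rect(s,c,z))
print(pts(s,np.array([[240,148]]),.0), pts(s,np.array([[505,273],[498,380]])*.64,.075))
```

```text
[[ 0.01  0.99 -0.17]
 [-1.    0.01  0.  ]
 [ 0.01  0.17  0.99]]
green [260.7 181.3] 127.0 [ 6.40300e-01 -1.54000e-02  2.04000e-02  1.38700e-01  7.24398e+01]
green [250.2 177.5] 122.0 [6.52500e-01 2.01000e-02 2.40000e-02 1.40100e-01 7.19138e+01]
green [226.4 130.2] 59.5 [8.39100e-01 1.18500e-01 9.74000e-02 2.34000e-02 7.01437e+01]
blue [255.8 178.5] 15.5 [0.6467 0.0018 0.0191 0.015  0.7337]
copper [265.1 230.3] 26.5 [ 0.4536 -0.0344  0.0225  0.0216 14.7866]
copper [238.5 227.2] 24.0 [0.4648 0.0644 0.0224 0.0186 0.9811]
copper [274.7 211.1] 27.0 [ 0.526  -0.0694  0.0219  0.0227 14.23  ]
orange [182.4 202.3] 57.5 [5.48500e-01 2.70700e-01 2.05000e-02 4.96000e-02 8.65385e+01]
yellow [182.1 223.6] 110.5 [0.4702 0.2706 0.0447 0.0367 2.02  ]
yellow [184.9 184. ] 110.5 [0.6192 0.2651 0.046  0.0372 2.042 ]
yellow [296.1 179.6] 10.0 [ 6.41700e-01 -1.46900e-01  7.40000e-03  2.67000e-02  8.98454e+01]
white [327.6 244.6] 98.0 [ 0.4018 -0.2667  0.0368  0.0525  0.5896]
white [308.5 242.9] 124.5 [ 4.06900e-01 -1.96300e-01  7.25000e-02  3.85000e-02  8.65678e+01]
white [251.  192.9] 22.5 [5.92300e-01 1.98000e-02 2.14000e-02 1.92000e-02 7.21044e+01]
white [253.2 186.6] 17.5 [6.17600e-01 1.15000e-02 2.02000e-02 1.88000e-02 6.46112e+01]
white [258.  172.5] 22.0 [ 6.71100e-01 -5.50000e-03  2.03000e-02  2.07000e-02  7.26492e+01]
white [325.1 204.2] 1483.5 [ 0.5573 -0.2453  0.129   0.2583 88.9811]
white [183.7 204.4] 1146.5 [5.47900e-01 2.70200e-01 6.16000e-02 2.83800e-01 8.81024e+01]
white [260.3 165.5] 20.5 [ 6.98400e-01 -1.41000e-02  2.04000e-02  1.96000e-02  7.19265e+01]
white [257.4 144.1] 58.0 [ 0.7801 -0.0024  0.0354  0.0343  0.8041]
white [290.9 141.4] 438.0 [ 0.7941 -0.1299  0.0479  0.1544  5.8012]
[[0.77020012 0.06459736 0.        ]] [[ 0.65396198 -0.2434762   0.075     ]
 [ 0.40421624 -0.22467029  0.075     ]]
```

Careful with the scale: shifts go in shares of 0.5 m and turns go in shares of pi/2 rad. That gives: 0.052 m / 0.5 = 0.104, -0.029 m / 0.5 = -0.058.

step_hand:
  segments:
    - [0.104,-0.058,-0.016,0]
    - [0.104,-0.058,-0.016,0]
    - [0.104,-0.058,-0.016,0]
    - [0.104,-0.058,-0.016,0]
    - [0.104,-0.058,-0.016,0]

```text
clock: 0.78
tcp_pos: [0.3636, -0.4066, 0.2791]
eef_rot: [0.993, 0.115, -0.0, -0.0]
wrist_force: [0.5, -0.9, 0.3]
grip_width: 0.091
grasp_force: 0.0
```

step_hand:
  segments:
    - [0.104,-0.058,-0.016,0]
    - [0.104,-0.058,-0.016,0]
    - [0.104,-0.058,-0.016,0]
    - [0,0,0,0.0974]
    - [0,0,0,0.0974]

```text
clock: 1.4
tcp_pos: [0.4951, -0.287, 0.3027]
eef_rot: [0.999, -0.04, -0.0, -0.0]
wrist_force: [0.2, 0.4, 0.2]
grip_width: 0.0911
grasp_force: 0.0
```

step_hand:
  segments:
    - [0,0,0,0]
    - [0,0,0,0]

```text
clock: 1.65
tcp_pos: [0.4944, -0.288, 0.3028]
eef_rot: [0.999, -0.036, -0.0, -0.0]
wrist_force: [0.0, 0.0, 0.3]
grip_width: 0.0912
grasp_force: 0.0
```

Run:
```python
from h import *
s=cam("wrist");print(np.round(s["tool_from_camera"],3),s["fovy"],s["k1"])
cv2.imwrite("pics/w1.png",s["frame"])
o=ctrl.get_obs();print(o["tcp_pos"],yaw(),s["T"].round(3))
print(pts(s,[[0,0],[512,0],[0,384],[512,384]],0))
```

```text
[[ 0.     0.962  0.273  0.077]
 [ 1.    -0.    -0.     0.   ]
 [-0.     0.273 -0.962 -0.144]
 [ 0.     0.     0.     1.   ]] 67.79501784889466 -0.042143914425526036
[ 0.49442736 -0.28803838  0.30284926] -0.07352952530957366 [[-0.073  0.959  0.272  0.571]
 [-0.997 -0.07  -0.02  -0.294]
 [-0.    -0.273  0.962  0.447]
 [ 0.     0.     0.     1.   ]]
[[ 7.61355193e-01  6.14784417e-02  0.00000000e+00]
 [ 7.07721302e-01 -6.71100148e-01  0.00000000e+00]
 [ 6.15567959e-02  2.98963793e-01  5.55111512e-17]
 [-1.85269418e-02 -8.03159245e-01  0.00000000e+00]]
```

View pics/w1.png

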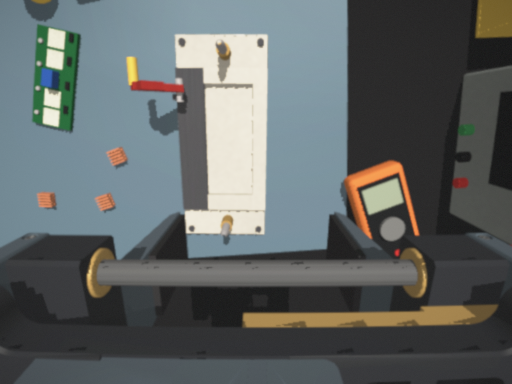

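The wrist view shows the jig whole: corners (176,36) to (265,234), pin tops (218,45) and (228,230). The stop's yellow bar is at (132,70), the board top-left, and the sinks at (117,157), (46,200) and (104,202).

Run:
```python
from h import *
s=cam("wrist"); hsv=cv2.cvtColor(s["frame"],cv2.COLOR_BGR2HSV)
for u,v in[(225,120),(194,140),(224,54),(219,46),(228,220),(228,231),(300,150),(132,70),(160,86)]: print((u,v),hsv[v,u])
m=cv2.inRange(hsv,(0,0,130),(180,50,255)); m[:,300:]=0;m[240:]=0;m[:,:165]=0
c=max(cv2.findContours(m,0,1)[0],key=cv2.contourArea)
print("jig z18",rect(s,c,.018), cv2.boundingRect(c))
for nm,lo,hi,z in[("brass",(12,90,60),(25,255,255),.037),("yel",(22,150,100),(32,255,255),.055),("cop",(2,70,100),(14,220,255),.012),("blue",(105,170,80),(125,255,255),.024)]:
    for c in blobs(s,lo,hi,12):
        u,v=ctr(c)
        if v<240 and u<320: print(nm,np.round([u,v],1),cv2.boundingRect(c),rect(s,c,z))
```

```text
(225, 120) [ 21  20 237]
(194, 140) [170   8  94]
(224, 54) [ 18 111 122]
(219, 46) [ 13  22 104]
(228, 220) [ 19 136 176]
(228, 231) [ 15  25 145]
(300, 150) [ 99  54 160]
(132, 70) [ 26 146 244]
(160, 86) [  1 180 176]
jig z18 [ 0.5522 -0.2568  0.189   0.3399 85.5097] (165, 0, 135, 237)
brass [227.1 220.2] (221, 216, 11, 14) [ 4.158e-01 -2.375e-01  1.610e-02  2.030e-02  6.594e+01]
brass [131.8  69.7] (126, 57, 13, 29) [ 6.40300e-01 -1.30900e-01  1.39000e-02  3.55000e-02  8.53179e+01]
brass [224.7  53.5] (216, 44, 14, 16) [ 6.53100e-01 -2.57000e-01  1.64000e-02  1.58000e-02  2.52057e+01]
brass [41.5  1.2] (32, 0, 19, 4) [ 7.36900e-01 -2.46000e-02  2.47000e-02  3.60000e-03  8.31555e+01]
yel [133.8  68.8] (132, 58, 5, 23) [ 6.39400e-01 -1.41000e-01  4.70000e-03  2.66000e-02  8.37898e+01]
cop [104.9 201.6] (95, 194, 20, 17) [ 0.4545 -0.0402  0.0235  0.0274 13.6041]
cop [ 46.2 199.5] (37, 192, 19, 16) [4.65200e-01 5.73000e-02 2.87000e-02 2.58000e-02 8.30837e+01]
cop [116.8 156. ] (106, 148, 21, 18) [ 0.5259 -0.0743  0.0232  0.0265 16.172 ]
blue [46.5 77.6] (41, 69, 12, 18) [ 6.45500e-01 -6.00000e-04  1.49000e-02  2.27000e-02  7.09543e+01]
```

Converted, -0.188 rad / 1.5708 = -0.1197.

step_hand:
  segments:
    - [0,0,0,-0.1197]
    - [0,0,0,-0.1197]
    - [0,0,0,-0.1197]
    - [0,0,0,-0.1197]
    - [0,0,0,-0.1197]
  quiet: true

```text
ok
```

step_hand:
  segments:
    - [0,0,0,-0.1197]
    - [0,0,0,-0.1197]
    - [0,0,0,-0.1197]
    - [0,0,0,0]
    - [0,0,0,0]

```text
clock: 3.0
tcp_pos: [0.4945, -0.288, 0.3029]
eef_rot: [0.758, 0.652, -0.0, -0.0]
wrist_force: [-1.3, -0.1, 0.2]
grip_width: 0.0911
grasp_force: 0.0
```

Run:
```python
from h import *
s=cam("wrist"); hsv=cv2.cvtColor(s["frame"],cv2.COLOR_BGR2HSV)
print(yaw(),ctrl.get_obs()["q"].round(2))
cv2.imwrite("pics/w2.png",s["frame"])
for nm,lo,hi,z in[("brass",(12,90,60),(25,255,255),.037),("cop",(2,70,100),(14,220,255),.012),("blue",(105,170,80),(125,255,255),.024)]:
    for c in blobs(s,lo,hi,12):
        u,v=ctr(c)
        print(nm,np.round([u,v],1),cv2.boundingRect(c),rect(s,c,z))
```

```text
1.4202739745663622 [-0.63  0.36  1.39  0.    1.39 -0.48]
brass [374.2 317.6] (242, 304, 256, 24) [ 6.51100e-01 -5.73000e-01  4.05000e-02  4.46800e-01  8.15122e+01]
brass [178.9 312.4] (171, 299, 19, 27) [ 3.25800e-01 -5.13900e-01  4.10000e-03  5.90000e-02  1.81457e+01]
brass [266.5 290. ] (254, 287, 17, 13) [ 4.72400e-01 -4.98000e-01  3.20000e-02  1.39000e-02  4.86154e+01]
brass [250.6 257.4] (246, 255, 9, 5) [ 4.62300e-01 -4.27100e-01  7.10000e-03  1.28000e-02  8.13962e+01]
brass [416.3 272.6] (400, 248, 28, 50) [ 0.7244 -0.4982  0.0416  0.0984  5.0517]
brass [ 97.2 272.7] (87, 248, 28, 50) [ 2.12100e-01 -4.20400e-01  9.84000e-02  4.11000e-02  6.61795e+01]
brass [196.2 138.9] (188, 135, 13, 12) [ 0.4143 -0.2329  0.0156  0.0167 10.4065]
brass [361.3 127.7] (356, 123, 16, 12) [ 6.51400e-01 -2.53600e-01  1.52000e-02  2.11000e-02  8.17412e+01]
brass [356.   40.8] (341, 36, 29, 12) [ 6.47700e-01 -1.39000e-01  1.30000e-02  3.70000e-02  8.56877e+01]
cop [218.9 307.5] (169, 286, 104, 42) [ 3.94700e-01 -5.32400e-01  6.83000e-02  1.86700e-01  8.95727e+01]
cop [179.3 288.1] (173, 285, 15, 9) [ 3.27300e-01 -4.80900e-01  2.97000e-02  1.23000e-02  1.84402e+01]
cop [244. 255.] (222, 247, 38, 14) [ 4.44600e-01 -4.31400e-01  2.42000e-02  6.27000e-02  8.14099e+01]
cop [343.1  43.9] (339, 39, 8, 11) [ 6.38600e-01 -1.35700e-01  1.31000e-02  9.90000e-03  8.50426e+01]
cop [255.1   8.5] (245, 0, 21, 20) [ 0.5251 -0.0728  0.0236  0.0247 14.7029]
```

View pics/w2.png

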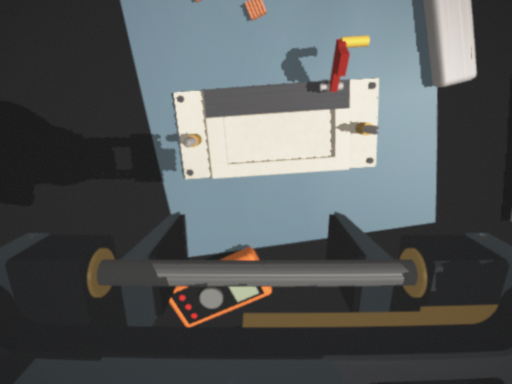

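The second wrist view has the jig at corners (175,93), (378,80), (377,167) and (184,180), and the stop at (340,60). Next I'll fit the jig outline from both wrist views.

Run:
```python
from h import *
s=cam("wrist"); tc=np.array(s["tool_from_camera"])
def T(p,y):
    A=np.eye(4);A[:3,:3]=(R.from_euler("z",y)*R.from_quat([1,0,0,0])).as_matrix();A[:3,3]=p;return A@tc
for f,p,y,box in[("w1",[.4944,-.2880,.3028],-.0735,(170,30,275,240)),("w2",[.4945,-.2880,.3029],1.4203,(170,75,385,185))]:
    s["T"]=T(p,y); im=cv2.imread(f"pics/{f}.png"); hsv=cv2.cvtColor(im,cv2.COLOR_BGR2HSV)
    m=cv2.inRange(hsv,(0,0,140),(60,60,255)); k=np.zeros_like(m);k[box[1]:box[3],box[0]:box[2]]=255; m&=k
    cs=[c for c in cv2.findContours(m,0,1)[0] if cv2.contourArea(c)>60]
    c=np.vstack(cs); print(f,[cv2.boundingRect(q) for q in cs],rect(s,c,.018))
    h=cv2.convexHull(c); q=cv2.approxPolyDP(h,6,True)[:,0]; print(q.tolist(),pts(s,q,.018)[:,:2].round(4).tolist())
    # pins tips z75 & collar
```

```text
w1 [(175, 34, 93, 201)] [ 0.534  -0.2404  0.1282  0.2943 85.2809]
[[265, 34], [264, 233], [187, 233], [175, 35]] [[0.6758, -0.3124], [0.3846, -0.2915], [0.3936, -0.1666], [0.6843, -0.1897]]
w2 [(173, 78, 206, 101)] [ 0.5327 -0.2398  0.1297  0.2939 85.326 ]
[[378, 78], [374, 166], [185, 178], [174, 92]] [[0.6832, -0.188], [0.6715, -0.314], [0.3825, -0.2893], [0.3936, -0.1638]]
```

Converted, 0.043 m / 0.5 = 0.086, 0.03 m / 0.5 = 0.06, 0.188 rad / 1.5708 = 0.1197.

step_hand:
  segments:
    - [0.086,0.06,0.04,0]
    - [0.086,0.06,0.04,0]
    - [0.086,0.06,0.04,0]
    - [0.086,0.06,0.04,0]
    - [0,0,0,0.1197]
  jaw: 0.045
  quiet: true

```text
ok
```

step_hand:
  segments:
    - [0,0,0.02,0.1197]
    - [0,0,0.02,0.1197]
    - [0,0,0.02,0.1197]
    - [0,0,0.02,0.1197]
    - [0,0,0.02,0.1197]
  quiet: true

```text
ok
```

step_hand:
  segments:
    - [0,0,0,0.1197]
    - [0,0,0,0.1184]
    - [0,0,0,0]
    - [0,0,0,0]

```text
clock: 4.85
tcp_pos: [0.6385, -0.1354, 0.1729]
eef_rot: [0.999, -0.035, 0.0, 0.0]
wrist_force: [-0.7, -0.4, 0.2]
grip_width: 0.0449
grasp_force: 0.0
```

Run:
```python
from h import *
s=cam("wrist"); cv2.imwrite("pics/w3.png",s["frame"]); print(yaw())
hsv=cv2.cvtColor(s["frame"],cv2.COLOR_BGR2HSV)
for nm,lo,hi,z in[("yel",(20,110,90),(32,255,255),.055),("red",(0,170,60),(5,255,255),.05)]:
    for c in blobs(s,lo,hi,25):
        print(nm,np.round(ctr(c),1),cv2.boundingRect(c),rect(s,c,z))
g=np.array([0.5329,-.2451,0])+.094*np.array([.9966,-.082,0])+.1175*np.array([.082,.9966,0])+[0,0,.055]
print(g,pix(s,g))
```

```text
-0.07144317610164128
yel [267.7 206.8] (261, 189, 14, 38) [ 6.27300e-01 -1.45900e-01  1.26000e-02  3.78000e-02  8.42545e+01]
yel [131.7  64.8] (106, 36, 39, 55) [ 7.63500e-01 -3.27000e-02  2.98000e-02  4.36000e-02  6.89154e+01]
red [281.8 226.8] (265, 215, 27, 24) [ 6.04700e-01 -1.54800e-01  2.62000e-02  2.48000e-02  8.78745e+01]
red [312.6 214.2] (303, 210, 16, 10) [ 6.15600e-01 -1.87600e-01  1.58000e-02  8.90000e-03  8.04442e+01]
[ 0.6362154 -0.1357075  0.055    ] [[256.76832341 199.79282494]]
```

View pics/w3.png

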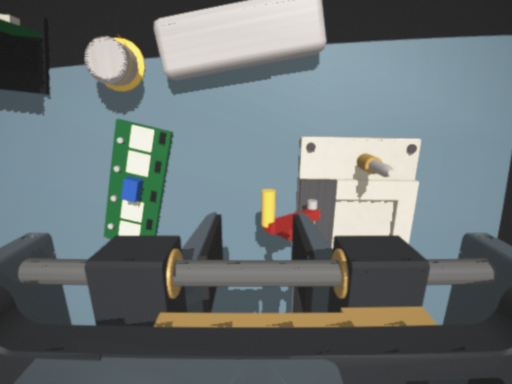

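The bar is at (268,207) in this picture, joined to the red arm at (285,227). I'll triangulate it across the three wrist views.

Run:
```python
from h import *
s=cam("wrist"); tc=np.array(s["tool_from_camera"]); o=ctrl.get_obs()
def T(p,y):
    A=np.eye(4);A[:3,:3]=(R.from_euler("z",y)*R.from_quat([1,0,0,0])).as_matrix();A[:3,3]=p;return A@tc
V=[("w1",[.4944,-.2880,.3028],-.0735,(125,50,142,86),(224.7,53.5)),("w2",[.4945,-.2880,.3029],1.4203,(340,30,372,52),None),("w3",o["tcp_pos"],yaw(),(255,185,280,230),None)]
A=[];B=[]
for f,p,y,b,_ in V:
    s["T"]=T(p,y); hsv=cv2.cvtColor(cv2.imread(f"pics/{f}.png"),cv2.COLOR_BGR2HSV)
    m=cv2.inRange(hsv,(20,100,80),(33,255,255)); k=np.zeros_like(m);k[b[1]:b[3],b[0]:b[2]]=255;m&=k
    q=cv2.findNonZero(m); r=cv2.minAreaRect(q); print(f,r)
    P=pts(s,[r[0]],0)[0]; c=s["T"][:3,3]; d=(P-c)/np.linalg.norm(P-c); M=np.eye(3)-np.outer(d,d); A.append(M);B.append(M@c)
for i in([0,1,2],[0,2],[1,2],[0,1]):
    x=np.linalg.lstsq(np.vstack([A[j] for j in i]),np.hstack([B[j] for j in i]),rcond=None)[0]; print(i,x.round(4))
```

```text
w1 ((132.05865478515625, 70.20344543457031), (27.155874252319336, 9.71632194519043), 85.2363510131836)
w2 ((355.0, 41.0), (28.0, 10.0), -0.0)
w3 ((267.5, 207.5), (37.0, 13.0), 90.0)
[0, 1, 2] [ 0.6348 -0.1456  0.0752]
[0, 2] [ 0.6347 -0.1456  0.0747]
[1, 2] [ 0.6347 -0.1453  0.0759]
[0, 1] [ 0.6354 -0.1453  0.0734]
```

Converted, 0.044 m / 0.5 = 0.088, 0.0104 m / 0.5 = 0.0208, 0.011 rad / 1.5708 = 0.007.

step_hand:
  segments:
    - [0,0.0208,0,0.007]
    - [0,0,0.088,0]
    - [0,0,0.086,0]
    - [0,0,0,0]

```text
clock: 5.45
tcp_pos: [0.6391, -0.1467, 0.0837]
eef_rot: [0.999, -0.043, 0.001, 0.0]
wrist_force: [9.4, -0.9, -5.8]
grip_width: 0.0448
grasp_force: 4.8
```

step_hand:
  segments:
    - [0,0,0,0]
    - [0,0,0,0]
    - [0,0,0,0]
    - [0,0,0,0]
  jaw: 0

```text
clock: 5.95
tcp_pos: [0.6398, -0.1409, 0.0873]
eef_rot: [0.999, -0.043, 0.002, -0.004]
wrist_force: [11.5, 51.8, 20.0]
grip_width: 0.0134
grasp_force: 31.2
```

Converted, -0.003 m / 0.5 = -0.006, -0.001 m / 0.5 = -0.002.

step_hand:
  segments:
    - [0.002,-0.006,-0.002,0]
    - [0,-0.006,-0.002,0]
    - [0,0,0,0]

```text
clock: 6.32
tcp_pos: [0.64, -0.1394, 0.0882]
eef_rot: [0.999, -0.043, 0.001, -0.0]
wrist_force: [5.5, 9.1, 1.1]
grip_width: 0.0114
grasp_force: 31.7
```

Run:
```python
from h import *
o=ctrl.get_obs();print(o["wrist_force"],o["moment"],o["tcp_pos"]); s=cam("wrist"); cv2.imwrite("pics/w4.png",cv2.resize(s["frame"][120:340,140:400],None,fx=2.5,fy=2.5))
```

```text
[5.515704   9.07010378 1.07830646] [ 1.97370332 -0.88532574  0.06363591] [ 0.63998433 -0.13944241  0.08817253]
```

View pics/w4.png

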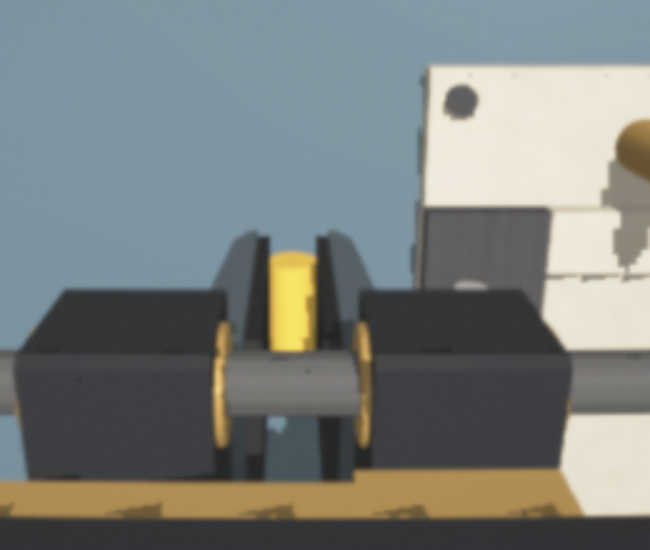

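The bar (crop (293,300)) is pinched between the fingers. I'll check its height from the pixel row of its far end.

Run:
```python
from h import *
s=cam("wrist")
J=np.array([[.9966,.082,0],[-.082,.9966,0],[0,0,1]])
for th in(2.85,2.69,2.6,2.5):
  for r in(60,):
    y=60-60*np.cos(th);z=38+60*np.sin(th)
    P=np.array([.5329,-.2451,0])+J@(np.array([108,y,z+6])/1000)
    print(th,y.round(1),z.round(1),pix(s,P), pix(s,P-[0,0,.012]))
print(pix(s,s["T"][:3,3]*0+ctrl.get_obs()["tcp_pos"]+np.array([0.016,0.006,-.025])))
```

```text
2.85 117.5 55.2 [[250.67052339 222.74223126]] [[251.04928109 216.29593973]]
2.69 114.0 64.2 [[256.06665482 228.08024078]] [[256.12816665 221.00578736]]
2.6 111.4 68.9 [[260.37138632 231.1309358 ]] [[260.16091402 223.68531076]]
2.5 108.1 73.9 [[266.26324011 234.50726847]] [[265.66282387 226.64072382]]
[[244.30683509 215.65874865]]
```

Converted, -0.0005 m / 0.5 = -0.001.

step_hand:
  segments:
    - [0,-0.001,0,0]
    - [0,0,0,0]
    - [0,0,0,0]
  jaw: 0.035

```text
clock: 6.8
tcp_pos: [0.6399, -0.1399, 0.0882]
eef_rot: [0.999, -0.043, 0.001, 0.0]
wrist_force: [4.6, 1.7, 2.0]
grip_width: 0.0342
grasp_force: 2.3
```

step_hand:
  segments:
    - [0,0,0.024,0]
    - [0,0,0,0]

```text
clock: 7.05
tcp_pos: [0.6399, -0.1399, 0.0748]
eef_rot: [0.999, -0.043, 0.001, 0.0]
wrist_force: [7.6, -1.1, -4.9]
grip_width: 0.0352
grasp_force: 4.2
```

step_hand:
  segments:
    - [0,0,0,0]
    - [0,0,0,0]
    - [0,0,0,0]
    - [0,0,0,0]
  jaw: 0

```text
clock: 7.55
tcp_pos: [0.64, -0.1379, 0.0755]
eef_rot: [0.999, -0.043, 0.001, -0.001]
wrist_force: [8.3, 16.0, 3.8]
grip_width: 0.011
grasp_force: 32.0
```

Converted, -0.0063 m / 0.5 = -0.0126, -0.0062 m / 0.5 = -0.0124.

step_hand:
  segments:
    - [0.004,0,0,0]
    - [0,0.0072,-0.0124,0]
    - [0,0.007,-0.0126,0]
    - [0,0,0,0]

```text
clock: 8.05
tcp_pos: [0.6398, -0.1447, 0.0881]
eef_rot: [0.999, -0.043, -0.001, -0.002]
wrist_force: [-1.9, 19.5, 11.4]
grip_width: 0.0113
grasp_force: 30.0
```

step_hand:
  segments:
    - [0,0.0208,-0.0216,0]
    - [0,0.0254,-0.0158,0]
    - [0,0,0,0]

```text
clock: 8.43
tcp_pos: [0.6379, -0.1696, 0.1075]
eef_rot: [0.999, -0.043, -0.001, -0.001]
wrist_force: [-5.6, 8.2, 20.6]
grip_width: 0.0115
grasp_force: 30.0
```

Converted, 0.0149 m / 0.5 = 0.0298, 0.0147 m / 0.5 = 0.0294.

step_hand:
  segments:
    - [0,0.0286,-0.009,0]
    - [0,0.0298,-0.0016,0]
    - [0,0.0294,0.0058,0]
    - [0,0,0,0]

```text
clock: 8.93
tcp_pos: [0.6341, -0.2144, 0.1085]
eef_rot: [0.999, -0.043, -0.001, 0.0]
wrist_force: [-2.0, -2.2, -0.2]
grip_width: 0.0115
grasp_force: 30.0
```

step_hand:
  segments:
    - [0,0.027,0.013,0]
    - [0,0.023,0.0192,0]
    - [0,0.0174,0.0242,0]
    - [0,0,0,0]

```text
clock: 9.43
tcp_pos: [0.6316, -0.2464, 0.0798]
eef_rot: [0.999, -0.043, -0.001, -0.001]
wrist_force: [2.0, 4.2, -3.4]
grip_width: 0.0113
grasp_force: 30.0
```

Run:
```python
from h import *
s=cam("top"); cv2.imwrite("pics/t2.png",cv2.resize(s["frame"][130:260,250:380],None,fx=4,fy=4))
o=ctrl.get_obs();print(o["wrist_force"],o["moment"])
```

```text
[ 1.58879196  4.63147306 -3.01213514] [ 0.80791828 -0.2448995   0.04058044]
```

Careful with the scale: shifts go in shares of 0.5 m and turns go in shares of pi/2 rad. That gives: 0.0148 m / 0.5 = 0.0296, 0.0139 m / 0.5 = 0.0278.

step_hand:
  segments:
    - [0,0.011,0.0278,0]
    - [0,0.0038,0.0296,0]
    - [0,0,0,0]

```text
clock: 9.85
tcp_pos: [0.6308, -0.2532, 0.0511]
eef_rot: [0.999, -0.043, -0.001, -0.001]
wrist_force: [1.9, 24.6, -2.4]
grip_width: 0.0131
grasp_force: 13.7
```

step_hand:
  segments:
    - [0,0,0.004,0]
    - [0,0,0,0]
    - [0,0,0,0]

```text
clock: 10.22
tcp_pos: [0.6309, -0.2523, 0.05]
eef_rot: [0.999, -0.043, -0.001, -0.001]
wrist_force: [-0.0, 12.0, 2.0]
grip_width: 0.0114
grasp_force: 30.0
```

Converted, 0.0015 m / 0.5 = 0.003, -0.001 m / 0.5 = -0.002.

step_hand:
  segments:
    - [0,-0.002,0.003,0]
    - [0,0,0,0]
    - [0,0,0,0]

```text
clock: 10.6
tcp_pos: [0.631, -0.2522, 0.0496]
eef_rot: [0.999, -0.043, -0.0, -0.0]
wrist_force: [-6.2, 8.4, 15.4]
grip_width: 0.0113
grasp_force: 30.0
```

Run:
```python
from h import *
s=cam("wrist"); cv2.imwrite("pics/w5.png",cv2.resize(s["frame"][60:340,120:420],None,fx=2,fy=2))
```

```text
(no output)
```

View pics/w5.png

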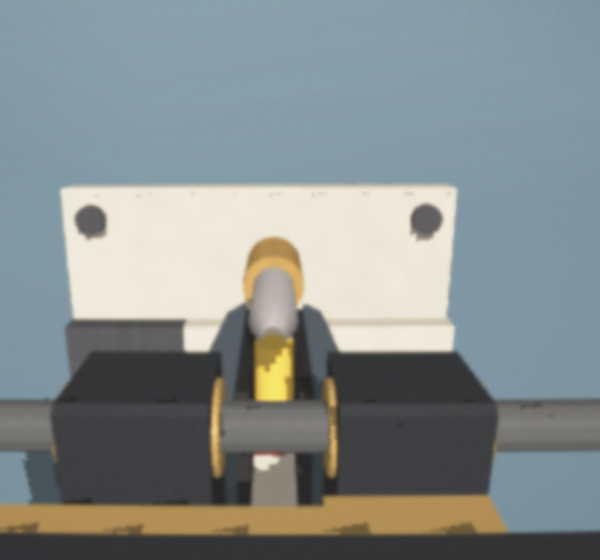

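Converted, -0.06 m / 0.5 = -0.12, -0.05 m / 0.5 = -0.1.

step_hand:
  segments:
    - [0,0,0,0]
    - [0,0,0,0]
    - [0,0,-0.1,0]
    - [0,0,-0.12,0]
  jaw: 0.035

```text
clock: 11.15
tcp_pos: [0.6309, -0.2531, 0.1592]
eef_rot: [0.999, -0.043, -0.001, -0.0]
wrist_force: [1.4, -0.5, 0.3]
grip_width: 0.0346
grasp_force: 0.0
```

step_hand:
  segments:
    - [-0.026,-0.12,-0.04,0]
    - [-0.026,-0.12,0,0]
    - [-0.026,-0.12,0,0]
    - [-0.026,-0.12,0,0]
    - [0,-0.016,0,0.0764]
  quiet: true

```text
ok
```

step_hand:
  segments:
    - [0,0,0,0.07]
    - [0,0,0,0]
    - [0,0,0,0]
  jaw: 0.06

```text
clock: 12.15
tcp_pos: [0.6012, -0.004, 0.1784]
eef_rot: [0.988, -0.156, -0.0, 0.0]
wrist_force: [0.2, 0.4, 0.4]
grip_width: 0.0593
grasp_force: 0.0
```

Create find.py:
```python
from h import *
import sys
s=cam("wrist"); o=ctrl.get_obs(); print("yaw",yaw().round(4),o["tcp_pos"].round(4))
C={"sink":((2,70,90),(14,220,255),.012),"relay":((105,150,60),(125,255,255),.024),"green":((45,80,30),(85,255,255),.008)}
for n in sys.argv[2:]:
    lo,hi,z=C[n]
    for c in blobs(s,lo,hi,25):
        if ctr(c)[1]<235: print(n,np.round(ctr(c),1),cv2.boundingRect(c),rect(s,c,z))
cv2.imwrite(f"pics/{sys.argv[1]}.png",s["frame"])
```

```bash
python3 find.py w6 relay green sink
```

```text
yaw -0.3139 [ 0.6012 -0.004   0.1784]
relay [238. 149.] (231, 138, 15, 23) [6.46800e-01 1.20000e-03 1.47000e-02 2.29000e-02 7.14315e+01]
green [238.6 138.5] (209, 81, 58, 128) [6.46200e-01 1.50000e-03 5.97000e-02 1.38300e-01 7.20754e+01]
green [52.4  6. ] (0, 0, 121, 19) [8.35800e-01 1.27900e-01 1.26000e-01 1.61000e-02 6.84527e+01]
sink [332.5 223.2] (323, 213, 20, 22) [ 5.30000e-01 -7.52000e-02  2.74000e-02  1.26000e-02  2.31051e+01]
sink [477.3 121.9] (448, 117, 64, 11) [ 5.94700e-01 -2.56500e-01  7.11000e-02  2.40000e-03  8.09292e+01]
sink [481.1 110.8] (448, 105, 64, 12) [ 6.06100e-01 -2.58500e-01  7.15000e-02  1.06000e-02  7.41636e+01]
```

View pics/w6.png

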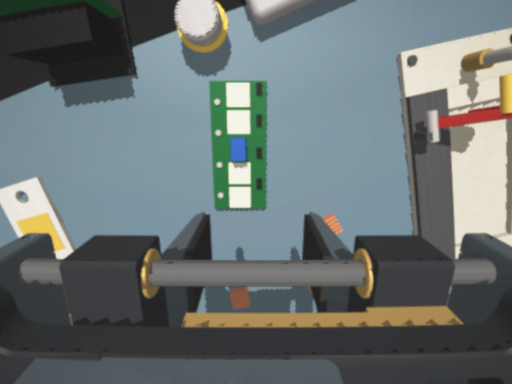

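The board lies at (238,145) with the relay at (238,149), and the stop is down on the right at (470,118). Next I grip the relay.

Converted, 0.06 m / 0.5 = 0.12, 0.0415 m / 0.5 = 0.083.

step_hand:
  segments:
    - [0.083,-0.0382,0,0]
    - [0,0,0.12,0]
    - [0,0,0.1,0]
    - [0,0,0.0628,0]
    - [0,0,0,0]
  jaw: 0.04

```text
clock: 12.82
tcp_pos: [0.6466, 0.0012, 0.0358]
eef_rot: [0.988, -0.157, -0.0, 0.0]
wrist_force: [0.1, 0.1, 0.2]
grip_width: 0.0398
grasp_force: 0.0
```

step_hand:
  segments:
    - [0,0,0,0]
    - [0,0,0,0]
    - [0,0,0,0]
  jaw: 0

```text
clock: 13.2
tcp_pos: [0.6466, 0.0015, 0.0373]
eef_rot: [0.988, -0.157, 0.0, -0.0]
wrist_force: [-0.4, -1.4, 0.2]
grip_width: 0.0157
grasp_force: 30.0
```

Converted, -0.06 m / 0.5 = -0.12, -0.03 m / 0.5 = -0.06.

step_hand:
  segments:
    - [0,0,-0.06,0]
    - [0,0,-0.12,0]
    - [0,0,0,0]

```text
clock: 13.58
tcp_pos: [0.649, 0.0014, 0.1316]
eef_rot: [0.988, -0.157, 0.004, -0.0]
wrist_force: [1.3, 0.5, -3.9]
grip_width: 0.0154
grasp_force: 30.0
```

step_hand:
  segments:
    - [-0.014,0.1096,0,0]
    - [-0.014,0.1096,0,0]
    - [-0.014,0.1096,0,0]
    - [-0.014,0.1096,0,0]
    - [-0.014,0.1096,0,0]

```text
clock: 14.2
tcp_pos: [0.5268, -0.2492, 0.1262]
eef_rot: [0.988, -0.157, -0.001, -0.0]
wrist_force: [0.9, -0.7, -2.9]
grip_width: 0.0158
grasp_force: 30.0
```

step_hand:
  segments:
    - [0,0,0,-0.0738]
    - [0,0,0,-0.0738]
    - [0,0,0,0]
    - [0,0,0,0]

```text
clock: 14.7
tcp_pos: [0.528, -0.2477, 0.1266]
eef_rot: [0.999, -0.043, -0.0, -0.0]
wrist_force: [-0.6, -0.1, -1.8]
grip_width: 0.0156
grasp_force: 30.0
```

```bash
python3 find.py w7 relay green sink
```

```text
yaw -0.0856 [ 0.5281 -0.2477  0.1268]
green [256.6 216. ] (244, 214, 26, 5) [ 5.08900e-01 -2.46300e-01  2.45000e-02  4.20000e-03  8.50733e+01]
green [255.8 168.5] (207, 126, 99, 110) [ 0.5416 -0.2487  0.0892  0.1058 85.0758]
sink [ 81.5 213.2] (63, 199, 35, 29) [ 0.527  -0.0758  0.0232  0.029  14.6339]
sink [247.2 109. ] (217, 102, 42, 16) [ 6.09800e-01 -2.38300e-01  3.59000e-02  1.26000e-02  8.49511e+01]
```

View pics/w7.png

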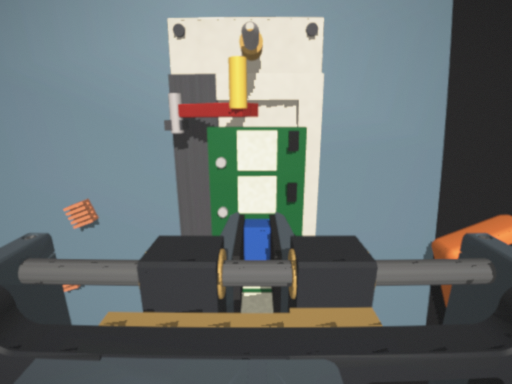

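The held board is square to the jig and a few mm clear of the fence and stop, with the stop arm at (220,110) and the board's top edge at row 127. Lowering it now.

Converted, 0.03 m / 0.5 = 0.06, 0.012 m / 0.5 = 0.024, -0.003 rad / 1.5708 = -0.0019.

step_hand:
  segments:
    - [0,0,0.06,0]
    - [0,0,0.06,0]
    - [0,0,0.024,-0.0019]
    - [0,0,0,0]

```text
clock: 15.25
tcp_pos: [0.528, -0.2478, 0.0547]
eef_rot: [0.999, -0.041, -0.001, -0.0]
wrist_force: [0.1, -0.7, -2.1]
grip_width: 0.0158
grasp_force: 30.0
```

step_hand:
  segments:
    - [0,0,0.008,0]
    - [0,0,0.004,0]
    - [0,0,0,0]

```text
clock: 15.62
tcp_pos: [0.5283, -0.2481, 0.0494]
eef_rot: [0.999, -0.04, 0.0, 0.0]
wrist_force: [-0.1, -0.3, -2.5]
grip_width: 0.0157
grasp_force: 30.0
```

Converted, -0.002 m / 0.5 = -0.004, -0.0015 m / 0.5 = -0.003.

step_hand:
  segments:
    - [0,0,0.003,0]
    - [0,-0.004,0,0]
    - [0,-0.003,0,0]
    - [0,0,0,0]

```text
clock: 16.12
tcp_pos: [0.5285, -0.2443, 0.0476]
eef_rot: [0.999, -0.04, -0.0, -0.0]
wrist_force: [-0.4, 0.4, -2.9]
grip_width: 0.0157
grasp_force: 30.0
```

step_hand:
  segments:
    - [0,-0.002,0,0]
    - [0,0,0,0]

```text
clock: 16.38
tcp_pos: [0.5286, -0.2437, 0.0476]
eef_rot: [0.999, -0.04, 0.0, 0.0]
wrist_force: [0.1, -2.0, -1.8]
grip_width: 0.016
grasp_force: 30.0
```

step_hand:
  segments:
    - [0.004,0,0,0]
    - [0.003,0,0,0]
    - [0,0,0,0]

```text
clock: 16.75
tcp_pos: [0.5323, -0.244, 0.0476]
eef_rot: [0.999, -0.04, 0.0, 0.0]
wrist_force: [-0.7, -4.0, -2.8]
grip_width: 0.0158
grasp_force: 30.0
```

Converted, 0.001 m / 0.5 = 0.002.

step_hand:
  segments:
    - [0.002,0,0,0]
    - [0,0,0,0]

```text
clock: 17.0
tcp_pos: [0.533, -0.244, 0.0476]
eef_rot: [0.999, -0.04, -0.0, 0.0]
wrist_force: [-2.7, -4.3, -3.4]
grip_width: 0.0156
grasp_force: 30.0
```

step_hand:
  segments:
    - [0.002,0,0,0]
    - [0,0,0,0]

```text
clock: 17.25
tcp_pos: [0.5339, -0.2441, 0.0475]
eef_rot: [0.999, -0.04, -0.0, 0.0]
wrist_force: [-2.0, -4.2, -2.5]
grip_width: 0.0154
grasp_force: 30.0
```

Converted, 0.001 m / 0.5 = 0.002.

step_hand:
  segments:
    - [0.002,0,0,0]
    - [0,0,0,0]

```text
clock: 17.5
tcp_pos: [0.5349, -0.2442, 0.0476]
eef_rot: [0.999, -0.04, -0.0, 0.0]
wrist_force: [-3.0, -4.4, -2.4]
grip_width: 0.0154
grasp_force: 30.0
```

step_hand:
  segments:
    - [0.002,0,0,0]
    - [0,0,0,0]

```text
clock: 17.75
tcp_pos: [0.5359, -0.2443, 0.0475]
eef_rot: [0.999, -0.04, -0.0, 0.0]
wrist_force: [-2.3, -4.4, -3.1]
grip_width: 0.0157
grasp_force: 30.0
```

Converted, 0.0015 m / 0.5 = 0.003.

step_hand:
  segments:
    - [0.003,0,0,0]
    - [0,0,0,0]

```text
clock: 18.0
tcp_pos: [0.5375, -0.2444, 0.0475]
eef_rot: [0.999, -0.04, -0.0, 0.0]
wrist_force: [-2.3, -4.9, -2.8]
grip_width: 0.0155
grasp_force: 30.0
```

step_hand:
  segments:
    - [0.003,0,0,0]
    - [0,0,0,0]

```text
clock: 18.25
tcp_pos: [0.539, -0.2445, 0.0476]
eef_rot: [0.999, -0.04, -0.0, 0.0]
wrist_force: [-3.4, -3.7, -3.3]
grip_width: 0.0153
grasp_force: 30.0
```

Run:
```python
from h import *
s=cam("wrist"); cv2.imwrite("pics/w8.png",cv2.resize(s["frame"][20:240,130:360],None,fx=2.6,fy=2.6))
```

```text
(no output)
```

View pics/w8.png

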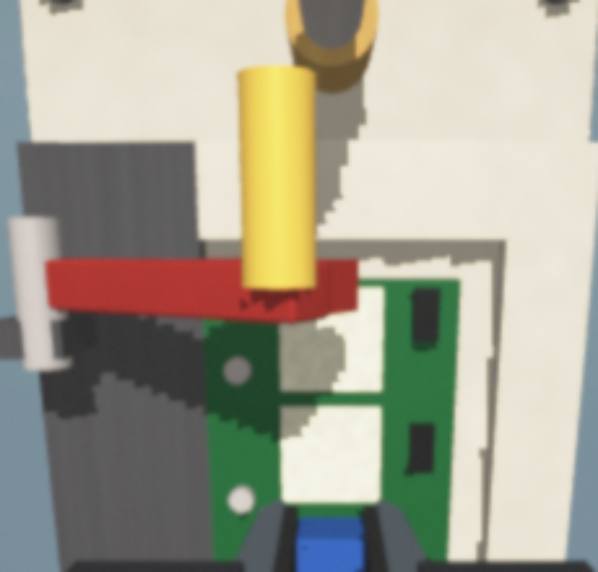

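The bar sits about 7 mm towards the fence (crop (277,180) against the pin at (335,20)), so the stop rose to about 0.5 rad when I released it. The board has slid under the tooth, with its end at crop row 280. I'll back the board off, let go, and press the stop down properly.

Converted, -0.0065 m / 0.5 = -0.013, -0.006 m / 0.5 = -0.012.

step_hand:
  segments:
    - [-0.012,0.004,0,0]
    - [-0.013,0,0,0]
    - [0,0,0.002,0]
    - [0,0,0,0]

```text
clock: 18.8
tcp_pos: [0.5251, -0.245, 0.0473]
eef_rot: [0.999, -0.04, -0.001, -0.0]
wrist_force: [-10.6, 1.0, 18.6]
grip_width: 0.0157
grasp_force: 30.0
```

step_hand:
  segments:
    - [0,0,0,0]
    - [0,0,0,0]
    - [0,0,0,0]
    - [0,0,-0.12,0]
    - [0,0,-0.08,0]
  jaw: 0.04

```text
clock: 19.42
tcp_pos: [0.5267, -0.2455, 0.1484]
eef_rot: [0.999, -0.04, 0.0, 0.0]
wrist_force: [0.7, -0.5, -0.3]
grip_width: 0.0398
grasp_force: 0.0
```

step_hand:
  segments:
    - [0,0,0,0]
    - [0,0,0,0]
  jaw: 0.0

```text
clock: 19.68
tcp_pos: [0.5261, -0.2452, 0.146]
eef_rot: [0.999, -0.04, -0.0, -0.0]
wrist_force: [0.1, -0.0, 0.5]
grip_width: 0.0228
grasp_force: 0.0
```

Run:
```python
from h import *
s=cam("wrist"); cv2.imwrite("pics/w9.png",s["frame"]); print(ctrl.get_obs()["tcp_pos"],yaw())
for nm,lo,hi,z in[("yel",(20,110,90),(32,255,255),.055),("green",(45,80,30),(85,255,255),.018)]:
    for c in blobs(s,lo,hi,40): print(nm,np.round(ctr(c),1),cv2.boundingRect(c),rect(s,c,z))
```

```text
[ 0.52583157 -0.2450218   0.14553384] -0.0807174111668374
yel [243.5  81.2] (236, 57, 17, 49) [ 6.27900e-01 -2.43900e-01  1.22000e-02  3.53000e-02  8.43885e+01]
green [256.5 184.3] (225, 125, 63, 134) [ 5.24800e-01 -2.44800e-01  5.87000e-02  1.36900e-01  8.53802e+01]
```

View pics/w9.png

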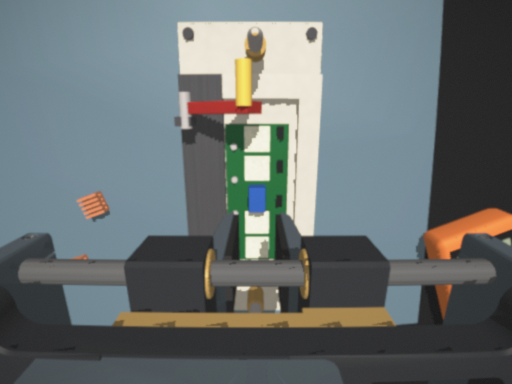

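The stop is at (250,82), still half up, and the board is free in the pocket at (256,190). I'll press the bar down with closed fingers.

Converted, 0.0515 m / 0.5 = 0.103, 0.03 m / 0.5 = 0.06.

step_hand:
  segments:
    - [0.103,-0.005,0,0]
    - [0.103,-0.005,0,0]
    - [0,0,0.06,0]
    - [0,0,0.04,0]
    - [0,0,0,0]
  jaw: 0.0

```text
clock: 20.35
tcp_pos: [0.628, -0.2479, 0.0937]
eef_rot: [0.999, -0.04, -0.002, -0.001]
wrist_force: [-0.3, -0.1, -0.1]
grip_width: 0.0005
grasp_force: 0.0
```

step_hand:
  segments:
    - [0,0,0.02,0]
    - [0,0,0.02,0]
    - [0,0,0.013,0]
    - [0,0,0,0]
    - [0,0,0,0]

```text
clock: 20.98
tcp_pos: [0.6295, -0.2486, 0.0703]
eef_rot: [0.999, -0.04, 0.0, -0.0]
wrist_force: [-0.7, 0.2, -0.5]
grip_width: 0.0004
grasp_force: 0.0
```

Converted, 0.0015 m / 0.5 = 0.003, 0.001 m / 0.5 = 0.002.

step_hand:
  segments:
    - [0,0,0.002,0]
    - [0,0,0.003,0]
    - [0,0,0,0]
    - [0,0,0,0]

```text
clock: 21.48
tcp_pos: [0.6297, -0.2487, 0.0687]
eef_rot: [0.999, -0.04, 0.0, 0.0]
wrist_force: [-3.5, 1.8, 14.8]
grip_width: 0.0003
grasp_force: 7.3
```

step_hand:
  segments:
    - [0,0,0.002,0]
    - [0,0,0.001,0]
    - [0,0,0,0]
    - [0,0,0,0]

```text
clock: 21.98
tcp_pos: [0.6298, -0.2488, 0.0682]
eef_rot: [0.999, -0.04, 0.001, 0.0]
wrist_force: [-8.1, 4.0, 28.7]
grip_width: 0.0004
grasp_force: 14.3
```

Converted, -0.052 m / 0.5 = -0.104, -0.04 m / 0.5 = -0.08.

step_hand:
  segments:
    - [0,0,-0.08,0]
    - [0,0,-0.08,0]
    - [-0.104,0.005,0,0]
    - [-0.104,0.005,0,0]
    - [0,0,0,0]
  jaw: 0.04

```text
clock: 22.6
tcp_pos: [0.5218, -0.2445, 0.1461]
eef_rot: [0.999, -0.041, -0.001, -0.001]
wrist_force: [1.2, 0.1, 0.2]
grip_width: 0.0398
grasp_force: 0.0
```

Run:
```python
from h import *
s=cam("wrist"); print(ctrl.get_obs()["tcp_pos"],yaw())
for nm,lo,hi,z in[("yel",(20,110,90),(32,255,255),.044),("relay",(105,150,60),(125,255,255),.034),("green",(45,80,30),(85,255,255),.018)]:
    for c in blobs(s,lo,hi,40): print(nm,np.round(ctr(c),1),cv2.boundingRect(c),rect(s,c,z))
```

```text
[ 0.52425011 -0.2452164   0.14648697] -0.08172627943302228
yel [255.2  79.9] (248, 59, 15, 42) [ 6.25000e-01 -2.51900e-01  1.14000e-02  3.13000e-02  8.55616e+01]
relay [257.  193.5] (249, 181, 17, 26) [ 5.26900e-01 -2.45500e-01  1.51000e-02  2.42000e-02  8.53274e+01]
green [256.7 186.1] (225, 120, 64, 135) [ 5.24700e-01 -2.44800e-01  5.88000e-02  1.36800e-01  8.53125e+01]
```

Converted, 0.035 m / 0.5 = 0.07, 0.0015 m / 0.5 = 0.003.

step_hand:
  segments:
    - [0.003,0,0.06,0]
    - [0,0,0.07,0]
    - [0,0,0.067,0]
    - [0,0,0,0]

```text
clock: 23.15
tcp_pos: [0.5275, -0.2453, 0.0458]
eef_rot: [0.999, -0.04, -0.001, -0.0]
wrist_force: [-0.5, 0.3, 0.8]
grip_width: 0.04
grasp_force: 0.0
```

step_hand:
  segments:
    - [0,0,0,0]
    - [0,0,0,0]
    - [0,0,0,0]
    - [0,0,-0.003,0]
  jaw: 0

```text
clock: 23.65
tcp_pos: [0.5269, -0.2454, 0.0493]
eef_rot: [0.999, -0.04, 0.0, 0.0]
wrist_force: [-0.1, 0.3, -1.7]
grip_width: 0.0154
grasp_force: 30.0
```

step_hand:
  segments:
    - [0.004,-0.002,0,0]
    - [0.004,-0.002,0,0]
    - [0,0,0,0]

```text
clock: 24.02
tcp_pos: [0.5312, -0.2439, 0.049]
eef_rot: [0.999, -0.04, 0.0, 0.0]
wrist_force: [-0.8, -2.1, -2.4]
grip_width: 0.0157
grasp_force: 30.0
```

Converted, 0.0015 m / 0.5 = 0.003.

step_hand:
  segments:
    - [0.003,0,0,0]
    - [0,0,0,0]

```text
clock: 24.28
tcp_pos: [0.5326, -0.244, 0.049]
eef_rot: [0.999, -0.04, -0.0, 0.0]
wrist_force: [-1.2, -4.2, -3.2]
grip_width: 0.0155
grasp_force: 30.0
```

step_hand:
  segments:
    - [0.002,0,0,0]
    - [0,0,0,0]

```text
clock: 24.52
tcp_pos: [0.5335, -0.244, 0.0491]
eef_rot: [0.999, -0.04, -0.0, 0.0]
wrist_force: [-2.8, -3.9, -3.3]
grip_width: 0.0159
grasp_force: 30.0
```

step_hand:
  segments:
    - [0.002,0,0,0]
    - [0,0,0,0]

```text
clock: 24.78
tcp_pos: [0.5344, -0.2441, 0.0491]
eef_rot: [0.999, -0.04, -0.0, 0.0]
wrist_force: [-2.7, -5.0, -3.1]
grip_width: 0.0157
grasp_force: 30.0
```

Converted, 0.001 m / 0.5 = 0.002, 0.0005 m / 0.5 = 0.001.

step_hand:
  segments:
    - [0.002,0.001,0,0]
    - [0,0,0,0]

```text
clock: 25.02
tcp_pos: [0.5357, -0.2444, 0.0491]
eef_rot: [0.999, -0.04, 0.0, -0.0]
wrist_force: [-0.5, 0.2, -2.5]
grip_width: 0.0159
grasp_force: 30.0
```

step_hand:
  segments:
    - [0.002,0,0,0]
    - [0,0,0,0]

```text
clock: 25.28
tcp_pos: [0.5365, -0.2445, 0.049]
eef_rot: [0.999, -0.04, -0.0, -0.0]
wrist_force: [-0.4, -0.1, -1.5]
grip_width: 0.0159
grasp_force: 30.0
```

Run:
```python
from h import *
s=cam("wrist"); cv2.imwrite("pics/w10.png",cv2.resize(s["frame"][20:240,130:360],None,fx=2.6,fy=2.6))
```

```text
(no output)
```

View pics/w10.png

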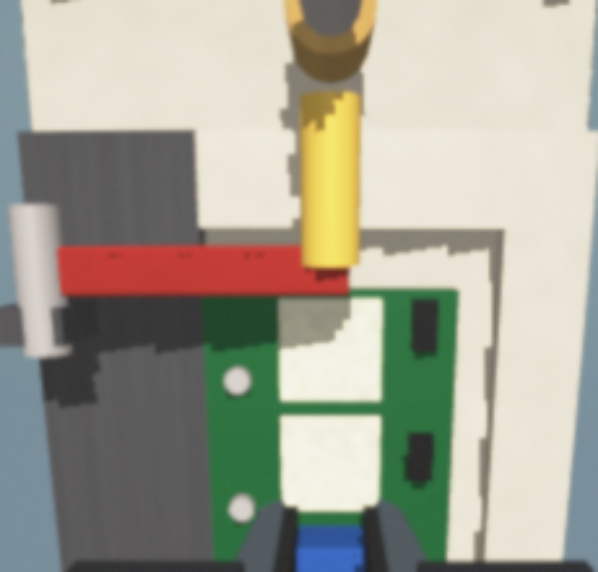

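The stop is now down with the bar in line with the pin. The board's end edge is at crop row 288 and the pocket end at row 230. I'll measure the remaining gap.

Run:
```python
from h import *
s=cam("wrist")
a=pts(s,[[287.7,130.8]],.0202)[0];b=pts(s,[[287.7,108.3]],.018)[0];print(a,b,(b-a)@[.9966,-.082,0])
```

```text
[ 0.60209854 -0.26870755  0.0202    ] [ 0.61495403 -0.26962534  0.018     ] 0.012887035327760128
```

step_hand:
  segments:
    - [0.002,0,0,0]
    - [0,0,0,0]

```text
clock: 25.62
tcp_pos: [0.5366, -0.2446, 0.0489]
eef_rot: [0.999, -0.04, -0.001, -0.0]
wrist_force: [-6.3, 1.0, -0.6]
grip_width: 0.0159
grasp_force: 30.0
```

step_hand:
  segments:
    - [0.002,0,0,0]
    - [0,0,0,0]

```text
clock: 25.88
tcp_pos: [0.5368, -0.2445, 0.0488]
eef_rot: [0.999, -0.04, -0.002, -0.0]
wrist_force: [-10.1, -2.7, 0.9]
grip_width: 0.0159
grasp_force: 30.0
```

Converted, 0.001 m / 0.5 = 0.002, -0.0005 m / 0.5 = -0.001.

step_hand:
  segments:
    - [0,-0.001,0.002,0]
    - [0,0,0.002,0]
    - [0,0,0,0]
    - [0,0,0,0]

```text
clock: 26.38
tcp_pos: [0.5369, -0.2444, 0.0481]
eef_rot: [0.999, -0.04, -0.001, 0.0]
wrist_force: [-16.4, -1.4, 25.8]
grip_width: 0.0157
grasp_force: 30.0
```

step_hand:
  segments:
    - [-0.0012,0.0008,0,0]
    - [0,0,0.001,0]
    - [0,0,0,0]

```text
clock: 26.75
tcp_pos: [0.5369, -0.2444, 0.0481]
eef_rot: [0.999, -0.04, -0.001, -0.0]
wrist_force: [-13.9, 4.5, 32.7]
grip_width: 0.0157
grasp_force: 30.0
```

Converted, -0.002 m / 0.5 = -0.004, -0.0003 m / 0.5 = -0.0006.

step_hand:
  segments:
    - [-0.0006,0,-0.004,0]
    - [0,0,0,0]

```text
clock: 27.0
tcp_pos: [0.5367, -0.2444, 0.0485]
eef_rot: [0.999, -0.04, -0.001, -0.0]
wrist_force: [-6.6, -0.2, -1.6]
grip_width: 0.0156
grasp_force: 30.0
```

step_hand:
  segments:
    - [0,0,0,0]
    - [0,0,0,0]
    - [0,0,0,0]
    - [0,0,0,0]
    - [0,0,0,0]
  jaw: 0.036

```text
clock: 27.62
tcp_pos: [0.5376, -0.2447, 0.0486]
eef_rot: [0.999, -0.04, 0.0, 0.0]
wrist_force: [0.2, 0.6, -0.0]
grip_width: 0.036
grasp_force: 0.0
```

step_hand:
  segments:
    - [0,0,-0.06,0]
    - [0,0,-0.08,0]
    - [-0.06,0,-0.06,0]
    - [0,0,0,0]
    - [0,0,0,0]

```text
clock: 28.25
tcp_pos: [0.5079, -0.2423, 0.1482]
eef_rot: [0.999, -0.04, 0.0, -0.0]
wrist_force: [0.5, -0.3, 0.3]
grip_width: 0.0362
grasp_force: 0.0
```

Run:
```python
from h import *
s=cam("wrist"); cv2.imwrite("pics/w11.png",s["frame"]); print(ctrl.get_obs()["tcp_pos"],yaw())
for nm,lo,hi,z in[("yel",(20,110,90),(32,255,255),.044),("relay",(105,150,60),(125,255,255),.034),("green",(45,80,30),(85,255,255),.018)]:
    for c in blobs(s,lo,hi,40): print(nm,np.round(ctr(c),1),cv2.boundingRect(c),rect(s,c,z))
```

```text
[ 0.50795616 -0.24218671  0.14784931] -0.08073943842302339
yel [256.6  62. ] (250, 40, 14, 44) [ 6.2520e-01 -2.5200e-01  1.0600e-02  3.2400e-02  8.5658e+01]
relay [256.3 170.2] (248, 157, 17, 27) [ 5.35100e-01 -2.44200e-01  1.47000e-02  2.43000e-02  8.57542e+01]
green [256.  163.8] (225, 94, 64, 141) [ 5.33600e-01 -2.44600e-01  6.01000e-02  1.38200e-01  8.57942e+01]
```

View pics/w11.png

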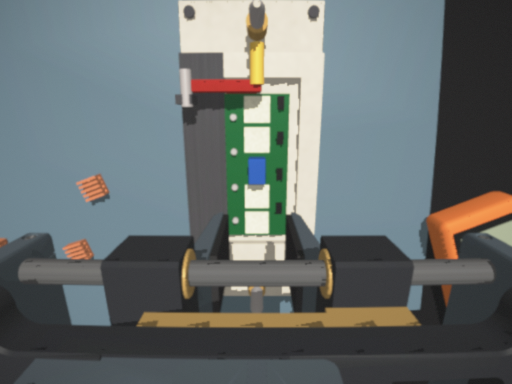

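The board lies against the fence (its left edge at column 225) and under the stop arm (row 86). I'll check the gaps numerically.

Run:
```python
from h import *
s=cam("wrist"); im=s["frame"]
for r in(125,150,205): print(r,[ (u,tuple(int(x) for x in im[r,u])) for u in range(219,230)]); 
print([tuple(int(x) for x in im[r,275]) for r in range(84,100)])
for r in(125,205):
    g=im[r].astype(int); gr=[u for u in range(215,300) if g[u][1]>g[u][2]+25 and g[u][1]>g[u][0]+10]; print(r,gr[0],gr[-1],pts(s,[[gr[0]-.5,r],[gr[-1]+.5,r]],.018)[:,:2])
```

```text
125 [(219, (91, 91, 92)), (220, (90, 90, 90)), (221, (88, 89, 89)), (222, (89, 89, 89)), (223, (90, 90, 91)), (224, (87, 95, 86)), (225, (79, 108, 71)), (226, (71, 117, 56)), (227, (70, 119, 52)), (228, (69, 118, 51)), (229, (69, 119, 51))]
150 [(219, (91, 90, 92)), (220, (89, 88, 90)), (221, (88, 88, 90)), (222, (89, 89, 90)), (223, (90, 90, 91)), (224, (88, 89, 88)), (225, (81, 95, 77)), (226, (72, 107, 60)), (227, (67, 115, 51)), (228, (67, 116, 48)), (229, (72, 119, 56))]
205 [(219, (89, 88, 90)), (220, (90, 88, 91)), (221, (90, 87, 91)), (222, (89, 88, 89)), (223, (88, 88, 88)), (224, (87, 87, 88)), (225, (89, 88, 91)), (226, (88, 92, 87)), (227, (76, 100, 68)), (228, (68, 110, 53)), (229, (63, 111, 45))]
[(146, 161, 168), (201, 219, 225), (215, 229, 235), (216, 230, 235), (216, 230, 236), (215, 230, 236), (216, 230, 235), (214, 229, 234), (204, 223, 227), (167, 197, 186), (106, 146, 108), (76, 125, 60), (76, 125, 58), (74, 124, 55), (72, 123, 55), (73, 123, 54)]
125 225 287 [[ 0.57716531 -0.21800874]
 [ 0.57241814 -0.27666834]]
205 227 285 [[ 0.4989847  -0.21135589]
 [ 0.49420098 -0.2705653 ]]
```

Converted, 0.0622 m / 0.5 = 0.1244, 0.04 m / 0.5 = 0.08.

step_hand:
  segments:
    - [0.1244,0,0,0]
    - [0.1244,0,0,0]
    - [0,0,0.06,0]
    - [0,0,0.08,0]
    - [0,0,0.056,0]
  jaw: 0.036

```text
clock: 28.98
tcp_pos: [0.6312, -0.2516, 0.0474]
eef_rot: [0.999, -0.04, -0.001, -0.001]
wrist_force: [0.3, -1.1, 0.4]
grip_width: 0.0362
grasp_force: 0.0
```

step_hand:
  segments:
    - [0,0,0,0]
    - [0,0,0,0]
    - [0,0,0,0]
    - [0,0,0,0]
    - [0,0,0,0]
  jaw: 0

```text
clock: 29.6
tcp_pos: [0.6319, -0.2522, 0.0509]
eef_rot: [0.999, -0.04, 0.0, 0.0]
wrist_force: [0.7, 2.8, -1.7]
grip_width: 0.0113
grasp_force: 30.0
```

Converted, -0.0148 m / 0.5 = -0.0296, -0.0139 m / 0.5 = -0.0278.

step_hand:
  segments:
    - [0,-0.0038,-0.0296,0]
    - [0,-0.011,-0.0278,0]
    - [0,-0.0174,-0.0242,0]
    - [0,0,0,0]

```text
clock: 30.1
tcp_pos: [0.6332, -0.2368, 0.0938]
eef_rot: [0.999, -0.04, 0.001, 0.001]
wrist_force: [-4.2, -9.2, 7.3]
grip_width: 0.0109
grasp_force: 30.0
```

step_hand:
  segments:
    - [0,-0.023,-0.0192,0]
    - [0,-0.027,-0.013,0]
    - [0,-0.0294,-0.0058,0]
    - [0,0,0,0]

```text
clock: 30.6
tcp_pos: [0.637, -0.196, 0.1126]
eef_rot: [0.999, -0.04, 0.001, 0.001]
wrist_force: [-1.9, -0.3, 14.9]
grip_width: 0.0109
grasp_force: 30.0
```

step_hand:
  segments:
    - [0,-0.0298,0.0016,0]
    - [0,-0.0286,0.009,0]
    - [0,-0.0254,0.0158,0]
    - [0,0,0,0]

```text
clock: 31.1
tcp_pos: [0.6403, -0.1534, 0.0969]
eef_rot: [0.999, -0.04, 0.001, -0.0]
wrist_force: [5.3, 1.8, 3.2]
grip_width: 0.011
grasp_force: 30.0
```

step_hand:
  segments:
    - [0,-0.0208,0.0216,0]
    - [0,-0.0124,0.0206,0]
    - [0,0,0,0]
    - [0,0,0,0]

```text
clock: 31.6
tcp_pos: [0.6414, -0.138, 0.0756]
eef_rot: [0.999, -0.04, 0.0, 0.0]
wrist_force: [5.4, -3.6, -2.2]
grip_width: 0.0114
grasp_force: 30.0
```

Converted, 0.004 m / 0.5 = 0.008.

step_hand:
  segments:
    - [0,0,0,0]
    - [0,0,0,0]
    - [0.008,0,0,0]
    - [0,0,0,0]
  jaw: 0.045

```text
clock: 32.1
tcp_pos: [0.6452, -0.1386, 0.076]
eef_rot: [0.999, -0.04, 0.0, -0.0]
wrist_force: [0.6, 0.2, -0.1]
grip_width: 0.0446
grasp_force: 0.0
```

step_hand:
  segments:
    - [0,0,-0.04,0]
    - [0,0,-0.12,0]
    - [-0.1,0,0,0]
    - [0,0,0,0]
    - [0,0,0,0]

```text
clock: 32.72
tcp_pos: [0.5953, -0.1347, 0.1562]
eef_rot: [0.999, -0.04, 0.0, 0.0]
wrist_force: [0.6, -0.3, -0.2]
grip_width: 0.0455
grasp_force: 0.0
```

Run:
```python
from h import *
s=cam("wrist"); print(ctrl.get_obs()["tcp_pos"],yaw())
cv2.imwrite("pics/w12.png",s["frame"])
for c in blobs(s,(20,110,90),(32,255,255),40): print(np.round(ctr(c),1),cv2.boundingRect(c),rect(s,c,.064))
J=np.array([[.9966,.082,0],[-.082,.9966,0],[0,0,1]])
for th in(2.85,2.7,2.5,2.2,1.8):
    P=[np.array([.536,-.2442,0])+J@np.array([x/1e3,.06-.06*np.cos(th),.038+.06*np.sin(th)]) for x in(80,94,108)]
    print(th,pix(s,P).round(0).tolist())
```

```text
[ 0.59570891 -0.13478595  0.15603623] -0.08077774203029267
[256.  158.5] (250, 141, 14, 39) [ 6.35000e-01 -1.38300e-01  1.09000e-02  3.18000e-02  8.50131e+01]
[115.5  27.1] (83, 0, 47, 45) [ 7.45500e-01 -3.73000e-02  2.14000e-02  4.13000e-02  3.17444e+01]
2.85 [[252.0, 170.0], [252.0, 154.0], [252.0, 137.0]]
2.7 [[256.0, 172.0], [256.0, 155.0], [256.0, 138.0]]
2.5 [[264.0, 175.0], [264.0, 157.0], [264.0, 139.0]]
2.2 [[281.0, 178.0], [281.0, 160.0], [281.0, 141.0]]
1.8 [[311.0, 181.0], [312.0, 162.0], [313.0, 142.0]]
```

step_hand:
  segments:
    - [-0.0968,-0.05,-0.022,0]
    - [-0.0968,-0.05,-0.022,0]
    - [-0.0968,-0.05,-0.022,0]
    - [-0.0968,-0.05,-0.022,0]
    - [0,0,0,0]

```text
clock: 33.4
tcp_pos: [0.4081, -0.0179, 0.2006]
eef_rot: [0.999, -0.04, -0.0, -0.0]
wrist_force: [0.6, -0.9, 0.5]
grip_width: 0.0451
grasp_force: 0.0
```

step_hand:
  segments:
    - [0,0,0,0]
    - [0,0,0,0]

```text
clock: 33.65
tcp_pos: [0.4114, -0.0199, 0.1999]
eef_rot: [0.999, -0.041, 0.0, 0.0]
wrist_force: [0.5, 1.6, -0.3]
grip_width: 0.045
grasp_force: 0.0
```

Create sk.py:
```python
from h import *
s=cam("wrist"); o=ctrl.get_obs(); print("yaw",yaw().round(4),o["tcp_pos"].round(4))
hsv=cv2.cvtColor(s["frame"],cv2.COLOR_BGR2HSV); m=cv2.inRange(hsv,(0,60,60),(20,230,255)); m=cv2.morphologyEx(m,cv2.MORPH_CLOSE,np.ones((5,5)))
for c in cv2.findContours(m,0,1)[0]:
    if cv2.contourArea(c)<60 or ctr(c)[1]>225: continue
    r=rect(s,c,.010); w=np.array([r[0],r[1]]); t=np.radians(r[4]); d=(t-yaw()+np.pi/4)%(np.pi/2)-np.pi/4
    print("px",np.round(ctr(c)),cv2.contourArea(c),"w",r,"tooldxy",totool([w[0]-o["tcp_pos"][0],w[1]-o["tcp_pos"][1],0])[:2].round(4),"turn",round(-d,3))
```

```bash
python3 sk.py
```

```text
yaw -0.0812 [ 0.4112 -0.0199  0.1998]
px [438. 170.] 269.0 w [ 4.06500e-01 -2.41300e-01  3.33000e-02  1.89000e-02  6.82292e+01] tooldxy [0.0133 0.2211] turn 0.299
px [267. 144.] 366.0 w [ 0.4532 -0.0356  0.0239  0.0226 12.3883] tooldxy [0.0431 0.0123] turn -0.297
px [182. 142.] 382.0 w [4.63900e-01 6.23000e-02 2.34000e-02 2.35000e-02 8.20297e+01] tooldxy [ 0.0459 -0.0862] turn 0.058
px [ 2. 98.] 98.0 w [5.36400e-01 2.61900e-01 7.40000e-03 3.14000e-02 7.29175e+01] tooldxy [ 0.1019 -0.291 ] turn 0.217
px [294.  76.] 434.5 w [ 0.525  -0.0702  0.0232  0.0234 15.3662] tooldxy [0.1175 0.0409] turn -0.349
```

Converted, 0.06 m / 0.5 = 0.12, 0.0431 m / 0.5 = 0.0862, -0.1485 rad / 1.5708 = -0.0945.

step_hand:
  segments:
    - [0.0862,0.0246,0,0]
    - [0,0,0.12,-0.0945]
    - [0,0,0.12,-0.0945]
    - [0,0,0.08,0]
    - [0,0,0.023,0]

```text
clock: 34.33
tcp_pos: [0.4514, -0.0352, 0.0264]
eef_rot: [0.994, 0.108, -0.002, -0.001]
wrist_force: [-0.1, 0.3, 0.6]
grip_width: 0.0449
grasp_force: 0.0
```

step_hand:
  segments:
    - [0,0,0,0]
    - [0,0,0,0]
    - [0,0,0,0]
    - [0,0,0,0]
  jaw: 0

```text
clock: 34.83
tcp_pos: [0.453, -0.0353, 0.0298]
eef_rot: [0.994, 0.108, 0.001, 0.0]
wrist_force: [0.4, 0.0, 11.2]
grip_width: 0.0215
grasp_force: 30.0
```

Converted, -0.06 m / 0.5 = -0.12, 0.0513 m / 0.5 = 0.1026.

step_hand:
  segments:
    - [0,0,-0.09,0]
    - [0,0,-0.12,0]
    - [-0.0094,0.1026,0,0]
    - [-0.0094,0.1026,0,0]
    - [-0.0094,0.1026,0,0]

```text
clock: 35.45
tcp_pos: [0.4716, -0.1901, 0.1348]
eef_rot: [0.994, 0.108, 0.001, 0.001]
wrist_force: [0.4, -0.1, 0.3]
grip_width: 0.0218
grasp_force: 30.0
```

step_hand:
  segments:
    - [-0.0092,0.103,0,0]
    - [0,0,0,0.0942]
    - [0,0,0,0.0936]
    - [0,0,0,0]
    - [0,0,0,0]

```text
clock: 36.08
tcp_pos: [0.478, -0.2396, 0.134]
eef_rot: [0.999, -0.038, 0.0, 0.0]
wrist_force: [-0.6, 0.1, 0.7]
grip_width: 0.0214
grasp_force: 30.0
```

Converted, 0.035 m / 0.5 = 0.07, 0.014 m / 0.5 = 0.028.

step_hand:
  segments:
    - [0.001,0,0.07,0]
    - [0,0,0.07,0]
    - [0,0,0.028,0]
    - [0,0,0,0]

```text
clock: 36.58
tcp_pos: [0.4783, -0.2396, 0.0493]
eef_rot: [0.999, -0.039, -0.0, -0.0]
wrist_force: [0.3, -0.2, -0.2]
grip_width: 0.0212
grasp_force: 30.0
```

step_hand:
  segments:
    - [0,0,0.003,0]
    - [0,0,0,0]
    - [0,0,0,0]

```text
clock: 36.95
tcp_pos: [0.4786, -0.2399, 0.0486]
eef_rot: [0.999, -0.039, 0.0, 0.0]
wrist_force: [0.4, -1.0, -0.4]
grip_width: 0.0215
grasp_force: 30.0
```

Converted, 0.0012 m / 0.5 = 0.0024.

step_hand:
  segments:
    - [0,0,0.0024,0]
    - [0,0,0,0]
    - [0,0,0,0]

```text
clock: 37.33
tcp_pos: [0.4786, -0.2399, 0.0474]
eef_rot: [0.999, -0.039, 0.0, 0.0]
wrist_force: [-1.3, 1.5, 10.9]
grip_width: 0.0219
grasp_force: 30.0
```

step_hand:
  segments:
    - [0,0,0,0]
    - [0,0,0,0]
    - [0,0,-0.02,0]
    - [0,0,-0.1,0]
    - [-0.1,0,-0.08,0]
  jaw: 0.034

```text
clock: 37.95
tcp_pos: [0.4318, -0.2369, 0.1481]
eef_rot: [0.999, -0.039, 0.002, 0.001]
wrist_force: [-0.4, -0.7, 0.3]
grip_width: 0.0343
grasp_force: 0.0
```

step_hand:
  segments:
    - [0,0,0,0]
    - [0,0,0,0]

```text
clock: 38.2
tcp_pos: [0.4301, -0.2362, 0.1464]
eef_rot: [0.999, -0.04, 0.001, 0.0]
wrist_force: [1.3, 0.1, 0.1]
grip_width: 0.0341
grasp_force: 0.0
```

Create bd.py:
```python
from h import *
s=cam("wrist"); o=ctrl.get_obs(); print("yaw",yaw().round(4),o["tcp_pos"].round(4))
hsv=cv2.cvtColor(s["frame"],cv2.COLOR_BGR2HSV)
for nm,lo,hi,z in[("relay",(105,150,60),(125,255,255),.034),("green",(45,80,30),(85,255,255),.018),("sink",(0,60,60),(20,230,255),.03)]:
    m=cv2.inRange(hsv,lo,hi); m=cv2.morphologyEx(m,cv2.MORPH_CLOSE,np.ones((5,5)))
    for c in cv2.findContours(m,0,1)[0]:
        if cv2.contourArea(c)>60 and ctr(c)[1]<245:
            r=rect(s,c,z if not(nm=="sink" and r is None) else z); q=np.array([r[0]-.5357,r[1]+.2444]); print(nm,np.round(ctr(c)),r,"jig",(q@np.array([[.9968,.079],[-.079,.9968]])).round(4))
```

```bash
python3 bd.py
```

```text
yaw -0.0787 [ 0.4302 -0.2361  0.1459]
relay [256.  82.] [ 5.32500e-01 -2.44600e-01  1.45000e-02  2.32000e-02  8.54736e+01] jig [-0.0032 -0.0005]
green [255.  80.] [ 5.32600e-01 -2.44200e-01  5.88000e-02  1.36700e-01  8.53207e+01] jig [-0.0031 -0.    ]
sink [256. 213.] [ 4.12500e-01 -2.34500e-01  1.76000e-02  2.36000e-02  8.59323e+01] jig [-1.236e-01  1.000e-04]
sink [256. 146.] [ 4.78900e-01 -2.39900e-01  2.19000e-02  2.34000e-02  8.54669e+01] jig [-0.057 -0.   ]
sink [469. 172.] [ 0.4252 -0.4563  0.114   0.0724 17.2573] jig [-0.0934 -0.22  ]
sink [ 80. 110.] [ 0.524  -0.0856  0.0225  0.0257 15.2505] jig [-0.0242  0.1574]
```

Careful with the scale: shifts go in shares of 0.5 m and turns go in shares of pi/2 rad. That gives: -0.0563 m / 0.5 = -0.1126, 0.0106 m / 0.5 = 0.0212.

step_hand:
  segments:
    - [0.0212,-0.1126,-0.006,0]
    - [0.0212,-0.1126,-0.006,0]
    - [0.0212,-0.1126,-0.006,0]
    - [0,0,0,0]
    - [0,0,0,0]
  jaw: 0.045

```text
clock: 38.88
tcp_pos: [0.475, -0.0699, 0.1543]
eef_rot: [0.999, -0.039, -0.0, -0.0]
wrist_force: [0.0, 1.2, 1.1]
grip_width: 0.0452
grasp_force: 0.0
```

```bash
python3 sk.py
```

```text
yaw -0.0787 [ 0.4748 -0.0705  0.1544]
px [135. 208.] 503.0 w [4.65000e-01 6.10000e-02 2.60000e-02 2.66000e-02 8.23014e+01] tooldxy [-0.0201 -0.1303] turn 0.056
px [426. 178.] 620.5 w [ 4.74700e-01 -2.48100e-01  3.06000e-02  2.67000e-02  8.39896e+01] tooldxy [0.0139 0.1771] turn 0.026
px [253. 141.] 494.5 w [ 0.5254 -0.0706  0.0236  0.0228 14.5588] tooldxy [ 0.0505 -0.0039] turn -0.333
px [364.  17.] 1733.0 w [ 6.32000e-01 -1.79900e-01  7.11000e-02  2.77000e-02  7.73632e+01] tooldxy [0.1653 0.0967] turn 0.142
```

Converted, 0.055 m / 0.5 = 0.11, 0.0515 m / 0.5 = 0.103, -0.1665 rad / 1.5708 = -0.106.

step_hand:
  segments:
    - [0.103,-0.0078,0,0]
    - [0,0,0.11,-0.106]
    - [0,0,0.09,-0.106]
    - [0,0,0.051,0]
    - [0,0,0,0]

```text
clock: 39.55
tcp_pos: [0.5255, -0.0715, 0.0276]
eef_rot: [0.992, 0.126, -0.001, -0.0]
wrist_force: [-0.1, -0.9, -0.2]
grip_width: 0.0448
grasp_force: 0.0
```

step_hand:
  segments:
    - [0,0,0,0]
    - [0,0,0,0]
    - [0,0,0,0]
    - [0,0,0,0]
  jaw: 0

```text
clock: 40.05
tcp_pos: [0.5266, -0.0704, 0.0298]
eef_rot: [0.992, 0.127, 0.0, 0.0]
wrist_force: [0.1, -1.8, 3.5]
grip_width: 0.0214
grasp_force: 30.0
```

step_hand:
  segments:
    - [0,0,-0.09,0]
    - [0,0,-0.12,0]
    - [0,0,0,0]

```text
clock: 40.42
tcp_pos: [0.5285, -0.0706, 0.1384]
eef_rot: [0.992, 0.127, 0.003, 0.001]
wrist_force: [-0.1, -0.4, -0.7]
grip_width: 0.0216
grasp_force: 30.0
```

Converted, 0.0473 m / 0.5 = 0.0946, 0.0048 m / 0.5 = 0.0096, 0.167 rad / 1.5708 = 0.1063.

step_hand:
  segments:
    - [0.0096,0.0946,0,0]
    - [0.0096,0.0946,0,0]
    - [0.0096,0.0946,0,0]
    - [0.0098,0.0946,0,0]
    - [0,0,0,0.1063]

```text
clock: 41.05
tcp_pos: [0.5932, -0.2515, 0.1335]
eef_rot: [0.999, 0.041, 0.0, 0.0]
wrist_force: [0.4, 0.7, 0.3]
grip_width: 0.0216
grasp_force: 30.0
```

step_hand:
  segments:
    - [0,0,0,0.1057]
    - [0,0,0,0]
    - [0,0,0.08,0]
    - [0,0,0.07,0]
    - [0,0,0,0]

```text
clock: 41.68
tcp_pos: [0.591, -0.2474, 0.0571]
eef_rot: [0.999, -0.037, -0.002, -0.001]
wrist_force: [0.6, 0.7, 0.6]
grip_width: 0.0214
grasp_force: 30.0
```

Converted, 0.005 m / 0.5 = 0.01, 0.004 rad / 1.5708 = 0.0025.

step_hand:
  segments:
    - [0,0,0.01,0.0025]
    - [0,0,0,0]
    - [0,0,0,0]

```text
clock: 42.05
tcp_pos: [0.5931, -0.2487, 0.0554]
eef_rot: [0.999, -0.041, 0.001, 0.0]
wrist_force: [-0.3, -0.9, 0.0]
grip_width: 0.0213
grasp_force: 30.0
```

Converted, 0.004 m / 0.5 = 0.008, 0.0025 m / 0.5 = 0.005.

step_hand:
  segments:
    - [0,0,0.008,0]
    - [0,0,0.005,0]
    - [0,0,0,0]
    - [0,0,0,0]

```text
clock: 42.55
tcp_pos: [0.5926, -0.2484, 0.0478]
eef_rot: [0.999, -0.041, -0.0, -0.0]
wrist_force: [1.1, -0.4, -0.2]
grip_width: 0.0217
grasp_force: 30.0
```

step_hand:
  segments:
    - [0,0,0.0024,0]
    - [0,0,0,0]
    - [0,0,0,0]

```text
clock: 42.92
tcp_pos: [0.5927, -0.2484, 0.0477]
eef_rot: [0.999, -0.041, 0.0, 0.0]
wrist_force: [-4.2, 2.6, 16.7]
grip_width: 0.0214
grasp_force: 30.0
```

Converted, -0.05 m / 0.5 = -0.1, -0.045 m / 0.5 = -0.09.

step_hand:
  segments:
    - [0,0,0,0]
    - [0,0,0,0]
    - [0,0,-0.02,0]
    - [0,0,-0.1,0]
    - [0,0,-0.09,0]
  jaw: 0.034

```text
clock: 43.55
tcp_pos: [0.5927, -0.2485, 0.1536]
eef_rot: [0.999, -0.041, 0.0, 0.0]
wrist_force: [0.5, -0.5, 0.9]
grip_width: 0.034
grasp_force: 0.0
```

step_hand:
  segments:
    - [-0.0674,-0.0976,0,0]
    - [-0.0674,-0.0976,0,0]
    - [-0.0674,-0.0976,0,0]
    - [-0.0674,-0.0976,0,0]
    - [-0.0674,-0.0976,0,0]
  jaw: 0.045

```text
clock: 44.18
tcp_pos: [0.444, 0.01, 0.1524]
eef_rot: [0.999, -0.042, 0.001, -0.0]
wrist_force: [1.1, 0.1, 0.2]
grip_width: 0.0449
grasp_force: 0.0
```

step_hand:
  segments:
    - [-0.0674,-0.0976,0,0]
    - [0,0,0,0]
    - [0,0,0,0]

```text
clock: 44.55
tcp_pos: [0.416, 0.06, 0.1523]
eef_rot: [0.999, -0.041, 0.001, 0.0]
wrist_force: [-0.3, -0.5, 0.6]
grip_width: 0.0451
grasp_force: 0.0
```

```bash
python3 sk.py
```

```text
yaw -0.0829 [0.4163 0.0596 0.1521]
px [249. 145.] 487.0 w [4.63800e-01 6.32000e-02 2.21000e-02 2.36000e-02 8.43397e+01] tooldxy [ 0.047  -0.0076] turn 0.016
px [18. 76.] 2189.5 w [5.4880e-01 2.7710e-01 4.3400e-02 6.5900e-02 7.3372e+01] tooldxy [ 0.114  -0.2278] turn 0.207
```

Converted, 0.055 m / 0.5 = 0.11, 0.048 m / 0.5 = 0.096, 0.03 rad / 1.5708 = 0.0191.

step_hand:
  segments:
    - [0.096,-0.0152,0,0.0191]
    - [0,0,0.11,0]
    - [0,0,0.09,0]
    - [0,0,0.047,0]
    - [0,0,0,0]

```text
clock: 45.22
tcp_pos: [0.464, 0.0624, 0.027]
eef_rot: [0.998, -0.057, -0.001, 0.0]
wrist_force: [-0.1, -0.5, -0.9]
grip_width: 0.0451
grasp_force: 0.0
```

step_hand:
  segments:
    - [0,0,0,0]
    - [0,0,0,0]
    - [0,0,0,0]
    - [0,0,0,0]
  jaw: 0

```text
clock: 45.72
tcp_pos: [0.4641, 0.0636, 0.0284]
eef_rot: [0.998, -0.056, 0.0, 0.0]
wrist_force: [0.8, -1.5, 1.2]
grip_width: 0.0214
grasp_force: 30.0
```

step_hand:
  segments:
    - [0,0,-0.09,0]
    - [0,0,-0.12,0]
    - [0,0,0,0]

```text
clock: 46.1
tcp_pos: [0.4658, 0.0638, 0.1368]
eef_rot: [0.998, -0.056, 0.003, -0.0]
wrist_force: [-0.2, 0.0, -1.4]
grip_width: 0.0211
grasp_force: 30.0
```

Converted, 0.0598 m / 0.5 = 0.1196, 0.0158 m / 0.5 = 0.0316.

step_hand:
  segments:
    - [0.0316,0.1196,0,0]
    - [0.0316,0.1196,0,0]
    - [0.0316,0.1196,0,0]
    - [0.0316,0.1196,0,0]
    - [0.0316,0.1196,0,0]

```text
clock: 46.72
tcp_pos: [0.5083, -0.2442, 0.1323]
eef_rot: [0.998, -0.056, -0.0, -0.0]
wrist_force: [1.8, 0.1, 0.9]
grip_width: 0.0215
grasp_force: 30.0
```

step_hand:
  segments:
    - [0,0,0,-0.021]
    - [0,0,0,0]
    - [0,0,0.07,0]
    - [0,0,0.07,0]
    - [0,0,0,0]

```text
clock: 47.35
tcp_pos: [0.5071, -0.2401, 0.0613]
eef_rot: [0.999, -0.039, -0.002, -0.001]
wrist_force: [-0.6, 0.0, 0.1]
grip_width: 0.0215
grasp_force: 30.0
```

step_hand:
  segments:
    - [0,0,0,0]
    - [0,0,0,0]

```text
clock: 47.6
tcp_pos: [0.5094, -0.2424, 0.0646]
eef_rot: [0.999, -0.04, 0.001, 0.0]
wrist_force: [0.2, -0.1, -0.4]
grip_width: 0.0215
grasp_force: 30.0
```

Converted, 0.01 m / 0.5 = 0.02, 0.006 m / 0.5 = 0.012.

step_hand:
  segments:
    - [0,0,0.02,0]
    - [0,0,0.012,0]
    - [0,0,0,0]
    - [0,0,0,0]

```text
clock: 48.1
tcp_pos: [0.5086, -0.2423, 0.047]
eef_rot: [0.999, -0.04, -0.0, -0.0]
wrist_force: [-0.4, -0.2, -0.8]
grip_width: 0.0216
grasp_force: 30.0
```

step_hand:
  segments:
    - [0,0,0.0026,0]
    - [0,0,0,0]
    - [0,0,0,0]

```text
clock: 48.48
tcp_pos: [0.5087, -0.2424, 0.0464]
eef_rot: [0.999, -0.04, 0.0, 0.0]
wrist_force: [-2.6, 0.4, 10.1]
grip_width: 0.022
grasp_force: 30.0
```

Now release, back off and check the whole board.

Converted, -0.05 m / 0.5 = -0.1, -0.045 m / 0.5 = -0.09.

step_hand:
  segments:
    - [0,0,0,0]
    - [0,0,0,0]
    - [0,0,-0.02,0]
    - [0,0,-0.1,0]
    - [-0.1,0,-0.09,0]
  jaw: 0.034

```text
clock: 49.1
tcp_pos: [0.4642, -0.2394, 0.1498]
eef_rot: [0.999, -0.039, 0.002, 0.001]
wrist_force: [-0.4, -0.4, 1.0]
grip_width: 0.0343
grasp_force: 0.0
```

step_hand:
  segments:
    - [-0.08,0,-0.04,0]
    - [0,0,0,0]
    - [0,0,0,0]

```text
clock: 49.48
tcp_pos: [0.423, -0.2357, 0.1682]
eef_rot: [0.999, -0.04, 0.001, 0.0]
wrist_force: [-0.7, -0.1, -0.1]
grip_width: 0.0344
grasp_force: 0.0
```

```bash
python3 bd.py; python3 sk.py | head -1
```

Run:
```python
from h import *
s=cam("wrist"); cv2.imwrite("pics/w13.png",cv2.resize(s["frame"][:240,60:400],None,fx=2.3,fy=2.3))
s=cam("top")
for c in blobs(s,(3,80,120),(16,200,255),8):
    u,v=ctr(c)
    if 140<u<370 and 130<v<262: print("top copper",np.round([u,v],1),rect(s,c,.03))
```

```text
yaw -0.0797 [ 0.4231 -0.2357  0.1678]
relay [256.  77.] [ 5.32400e-01 -2.44400e-01  1.47000e-02  2.24000e-02  8.54174e+01] jig [-0.0033 -0.0003]
green [255.  74.] [ 5.32700e-01 -2.44200e-01  5.87000e-02  1.37200e-01  8.53677e+01] jig [-0.003 -0.   ]
sink [256. 200.] [ 4.12400e-01 -2.34100e-01  1.77000e-02  2.16000e-02  8.58144e+01] jig [-0.1237  0.0005]
sink [256. 136.] [ 4.79200e-01 -2.40100e-01  2.16000e-02  2.30000e-02  8.54099e+01] jig [-0.0567 -0.0002]
sink [460. 168.] [ 0.4107 -0.47    0.148   0.0883 17.2167] jig [-0.1068 -0.2348]
sink [256. 105.] [ 5.08400e-01 -2.42900e-01  2.20000e-02  2.28000e-02  8.54092e+01] jig [-0.0273 -0.0007]
sink [256.  12.] [ 5.87200e-01 -2.48400e-01  2.22000e-02  1.93000e-02  8.54124e+01] jig [0.0517 0.0001]
yaw -0.0794 [ 0.4231 -0.2356  0.1675]
top copper [322.5 193.5] [ 5.91900e-01 -2.46600e-01  1.87000e-02  1.93000e-02  8.94018e+01]
```

View pics/w13.png

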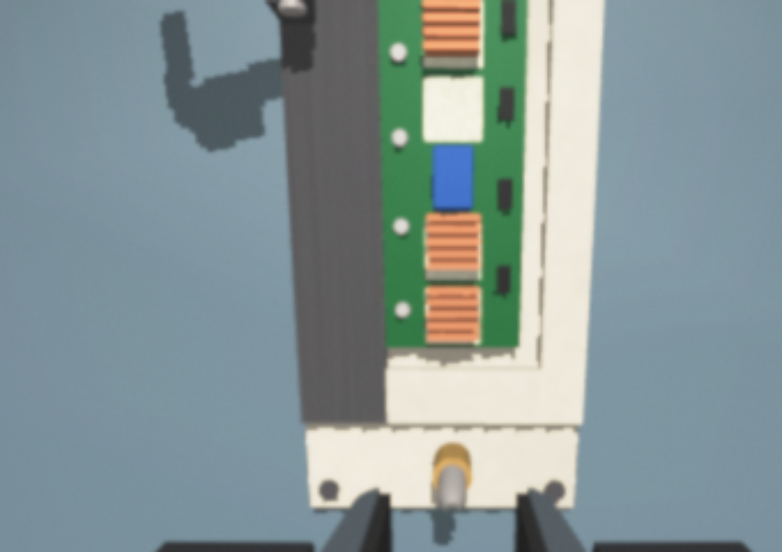

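All three sinks sit square on their pads, at crop (453,28), (453,243) and (453,315). The board is snug, and the stop is back, seen by its shadow at top left. Next is the top plate.

Converted, -0.0561 m / 0.5 = -0.1122, 0.0041 m / 0.5 = 0.0082.

step_hand:
  segments:
    - [0.0082,-0.1122,-0.012,0]
    - [0.0082,-0.1122,-0.012,0]
    - [0.0082,-0.1122,-0.012,0]
    - [0.0082,-0.1122,-0.012,0]
    - [0.0082,-0.1122,-0.012,0]
  quiet: true

```text
ok
```

step_hand:
  segments:
    - [0.0082,-0.1122,0,0]
    - [0.0082,-0.1122,0,0]
    - [0.0082,-0.1122,0,0]
    - [0.0082,-0.1122,0,0]
    - [0,0,0,0]
  jaw: 0.06

```text
clock: 50.92
tcp_pos: [0.4998, 0.2686, 0.197]
eef_rot: [0.999, -0.038, -0.0, -0.0]
wrist_force: [0.1, -1.5, -0.4]
grip_width: 0.0603
grasp_force: 0.0
```

step_hand:
  segments:
    - [0,0,0,0]
    - [0,0,0,0]

```text
clock: 51.18
tcp_pos: [0.4994, 0.264, 0.1975]
eef_rot: [0.999, -0.04, -0.0, 0.0]
wrist_force: [-0.2, -0.2, 0.4]
grip_width: 0.0597
grasp_force: 0.0
```

Run:
```python
from h import *
s=cam("wrist"); o=ctrl.get_obs(); print(yaw(),o["tcp_pos"])
for nm,lo,hi,z in[("orange",(5,180,110),(18,255,255),.048),("yellow",(20,120,100),(32,255,255),.008)]:
    for c in blobs(s,lo,hi,60):
        print(nm,np.round(ctr(c),1),cv2.boundingRect(c),rect(s,c,z))
hsv=cv2.cvtColor(s["frame"],cv2.COLOR_BGR2HSV)
m=cv2.inRange(hsv,(0,0,150),(60,45,255)); m[235:]=0
for c in cv2.findContours(m,0,1)[0]:
    if cv2.contourArea(c)>500: print("white",cv2.boundingRect(c),rect(s,c,.008))
```

```text
-0.08098881769558096 [0.49947199 0.2639212  0.19765922]
yellow [250.5 201.4] (233, 183, 36, 38) [4.73400e-01 2.73100e-01 4.14000e-02 4.80000e-02 8.80163e+01]
yellow [243.3  70.6] (223, 47, 41, 48) [6.22300e-01 2.68200e-01 4.14000e-02 4.78000e-02 8.83689e+01]
white (211, 2, 65, 233) [5.59200e-01 2.70400e-01 5.99000e-02 2.59600e-01 8.80955e+01]
```

Converted, 0.06 m / 0.5 = 0.12, 0.0488 m / 0.5 = 0.0976, -0.048 rad / 1.5708 = -0.0306.

step_hand:
  segments:
    - [0.0976,-0.021,0,-0.0306]
    - [0,0,0.12,0]
    - [0,0,0.1,0]
    - [0,0,0.0834,0]
    - [0,0,0,0]

```text
clock: 51.85
tcp_pos: [0.5473, 0.27, 0.0438]
eef_rot: [1.0, -0.016, -0.003, 0.001]
wrist_force: [0.2, -0.1, 0.4]
grip_width: 0.0602
grasp_force: 0.0
```

step_hand:
  segments:
    - [0,0,0,0]
    - [0,0,0,0]
    - [0,0,0,0]
    - [0,0,0,0]
  jaw: 0

```text
clock: 52.35
tcp_pos: [0.5493, 0.2716, 0.0469]
eef_rot: [1.0, -0.016, 0.001, -0.0]
wrist_force: [-1.9, -1.9, 9.6]
grip_width: 0.0254
grasp_force: 30.0
```

step_hand:
  segments:
    - [0,0,-0.02,0]
    - [0,0,0,0]
    - [0,0,0,0]

```text
clock: 52.72
tcp_pos: [0.5488, 0.2715, 0.056]
eef_rot: [1.0, -0.016, -0.0, 0.0]
wrist_force: [0.3, -0.7, -4.6]
grip_width: 0.0253
grasp_force: 30.0
```

Converted, -0.04 m / 0.5 = -0.08, -0.03 m / 0.5 = -0.06.

step_hand:
  segments:
    - [0,0,-0.06,0]
    - [0,0,-0.08,0]
    - [0,0,-0.05,0]
    - [0,0,0,0]

```text
clock: 53.22
tcp_pos: [0.5498, 0.2718, 0.1523]
eef_rot: [1.0, -0.016, 0.001, -0.001]
wrist_force: [-0.0, -0.7, -6.1]
grip_width: 0.0255
grasp_force: 30.0
```

step_hand:
  segments:
    - [0.0008,0.06,0,0.0299]
    - [0,0.102,0,0]
    - [0,0.102,0,0]
    - [0,0.102,0,0]
    - [0,0.102,0,0]

```text
clock: 53.85
tcp_pos: [0.5313, 0.0366, 0.1495]
eef_rot: [0.999, -0.039, -0.001, 0.0]
wrist_force: [1.0, 0.1, -5.3]
grip_width: 0.0257
grasp_force: 30.0
```

Run:
```python
from h import *
print(ctrl.get_obs()["tcp_pos"],yaw(),totool(np.array([.5362,-.2444,.15])-ctrl.get_obs()["tcp_pos"]))
```

```text
[0.531316   0.03660041 0.14948127] -0.07856607071712395 [ 0.02692222  0.27975033 -0.00054657]
```

Run:
```python
from h import *
s=cam("top")
for nm,lo,hi,z in(("cop",(3,80,120),(16,200,255),.03),("white",(0,0,190),(180,25,255),.018)):
  for c in blobs(s,lo,hi,8):
    u,v=ctr(c)
    if 140<u<370 and 130<v<262: print(nm,np.round([u,v],1),rect(s,c,z))
```

```text
cop [320.5 223.5] [ 4.79700e-01 -2.38000e-01  1.85000e-02  2.57000e-02  8.93997e+01]
cop [321.5 215.7] [ 5.07600e-01 -2.42000e-01  1.85000e-02  2.24000e-02  8.94596e+01]
cop [244.9 211.3] [0.5226 0.0409 0.0074 0.0222 0.7579]
cop [322.5 193.5] [ 5.91900e-01 -2.46600e-01  1.87000e-02  1.93000e-02  8.94018e+01]
white [327.6 244.6] [ 0.4018 -0.2667  0.0368  0.0524  0.5896]
white [308.6 242.8] [ 4.07000e-01 -1.97000e-01  6.29000e-02  3.80000e-02  8.54625e+01]
white [242.8 239.4] [4.1850e-01 4.5200e-02 5.9500e-02 3.8100e-02 4.0766e+01]
white [240.8 223.3] [4.76600e-01 5.95000e-02 1.41600e-01 3.17000e-02 8.61745e+01]
white [264.8 227.4] [ 0.4601 -0.0338  0.0852  0.0222  0.5774]
white [215.5 224.7] [0.4742 0.1515 0.0819 0.0296 1.4041]
white [265.1 208.6] [ 0.5345 -0.035   0.0413  0.0186  0.5548]
white [219.5 205.8] [0.5417 0.1365 0.0377 0.0186 1.3663]
white [322. 202.] [ 5.61700e-01 -2.46100e-01  1.50000e-02  2.25000e-02  8.93356e+01]
white [327.4 198.3] [ 0.5574 -0.2453  0.129   0.2585 88.9811]
white [266.6 178. ] [ 0.6486 -0.0397  0.0806  0.0227  0.5252]
white [221.7 175.9] [0.654  0.1299 0.0732 0.0227 1.3418]
white [244.6 177.3] [6.53800e-01 4.49000e-02 1.32800e-01 8.38000e-02 8.77055e+01]
white [257.3 144.2] [ 7.81100e-01 -1.40000e-03  3.56000e-02  3.31000e-02  4.65951e+01]
white [290.9 141.4] [ 0.7944 -0.1297  0.0474  0.1539  5.5583]
```

step_hand:
  segments:
    - [0.01,0.1,0,0.0006]
    - [0.01,0.1,0,0]
    - [0.01,0.1,0,0]
    - [0.01,0.1,0,0]
    - [0.008,0.1,0,0]

```text
clock: 54.52
tcp_pos: [0.5357, -0.2143, 0.1493]
eef_rot: [0.999, -0.04, -0.001, -0.001]
wrist_force: [1.7, 0.6, -4.2]
grip_width: 0.0256
grasp_force: 30.0
```

step_hand:
  segments:
    - [0,0.04,0,0]
    - [0,0.01,0,0]
    - [0,0,0,0]
    - [0,0,0,0]

```text
clock: 55.02
tcp_pos: [0.5344, -0.2366, 0.1508]
eef_rot: [0.999, -0.039, -0.0, -0.0]
wrist_force: [-0.3, 0.9, -4.2]
grip_width: 0.026
grasp_force: 30.0
```

Run:
```python
from h import *
print(ctrl.get_obs()["tcp_pos"],yaw(),totool(np.array([.5362,-.2444,.15])-ctrl.get_obs()["tcp_pos"]))
```

```text
[ 0.53442149 -0.23661414  0.15080754] -0.07851651522917429 [0.00238416 0.00762275 0.0008026 ]
```

Converted, 0.02 m / 0.5 = 0.04, 0.0076 m / 0.5 = 0.0152, 0.0015 rad / 1.5708 = 0.001.

step_hand:
  segments:
    - [0.0048,0.0152,0,0.001]
    - [0,0,0,0]
    - [0,0,0.04,0]
    - [0,0,0,0]
    - [0,0,0,0]

```text
clock: 55.65
tcp_pos: [0.5364, -0.2457, 0.1315]
eef_rot: [0.999, -0.041, 0.0, 0.0]
wrist_force: [0.8, -0.9, -5.3]
grip_width: 0.0255
grasp_force: 30.0
```

Run:
```python
from h import *
o=ctrl.get_obs();print(o["tcp_pos"],yaw(),o["moment"],totool(np.array([.5362,-.2444,.15])-o["tcp_pos"]))
s=cam("wrist"); hsv=cv2.cvtColor(s["frame"],cv2.COLOR_BGR2HSV)
for nm,lo,hi,z in(("yellow",(20,120,100),(32,255,255),o["tcp_pos"][2]-.0385),):
  for c in blobs(s,lo,hi,60): r=rect(s,c,z);print(nm,np.round(ctr(c)),cv2.boundingRect(c),r,totool([r[0]-o["tcp_pos"][0],r[1]-o["tcp_pos"][1],0])[:2])
cv2.imwrite("pics/w14.png",s["frame"])
# far plate end: hole region profile
m=cv2.inRange(hsv,(0,0,0),(180,255,110)); 
for c in cv2.findContours(m[:120],0,1)[0]:
    if cv2.contourArea(c)>15: print("dark",np.round(ctr(c)),cv2.boundingRect(c))
```

```text
[ 0.53642444 -0.24572823  0.13152433] -0.08117276646516756 [-0.01412096 -0.0183774  -0.02482244] [-0.00032631 -0.0013034  -0.01847592]
yellow [257. 306.] (231, 294, 53, 20) [ 4.77000e-01 -2.41600e-01  3.94000e-02  1.68000e-02  8.53693e+01] [-0.0595635  0.0007022]
yellow [256. 118.] (221, 79, 71, 80) [ 6.09700e-01 -2.51800e-01  4.25000e-02  4.77000e-02  8.53508e+01] [0.07352659 0.00011219]
yellow [96. 94.] (85, 74, 22, 47) [ 6.31800e-01 -1.54700e-01  1.08000e-02  2.72000e-02  8.52469e+01] [ 0.08768312 -0.09845967]
dark [193. 101.] (175, 85, 33, 35)
dark [314.  43.] (309, 37, 11, 13)
dark [185.  42.] (180, 36, 11, 13)
dark [256.  22.] (247, 20, 20, 7)
dark [480.  61.] (444, 0, 68, 120)
```

Converted, 0.005 m / 0.5 = 0.01, -0.001 m / 0.5 = -0.002.

step_hand:
  segments:
    - [0,-0.002,0.01,0]
    - [0,0,0.01,0]
    - [0,0,0.01,0]
    - [0,0,0,0]
    - [0,0,0,0]

```text
clock: 56.32
tcp_pos: [0.5364, -0.2447, 0.1161]
eef_rot: [0.999, -0.041, 0.0, 0.0]
wrist_force: [0.8, 0.0, -5.7]
grip_width: 0.0257
grasp_force: 30.0
```

step_hand:
  segments:
    - [0,0,0.01,0]
    - [0,0,0,0]
    - [0,0,0,0]

```text
clock: 56.7
tcp_pos: [0.5363, -0.2447, 0.111]
eef_rot: [0.999, -0.041, -0.0, -0.0]
wrist_force: [0.1, 0.1, -4.9]
grip_width: 0.0256
grasp_force: 30.0
```

step_hand:
  segments:
    - [0,0,0.008,0]
    - [0,0,0.008,0]
    - [0,0,0,0]
    - [0,0,0,0]

```text
clock: 57.2
tcp_pos: [0.5363, -0.2447, 0.103]
eef_rot: [0.999, -0.041, -0.0, -0.0]
wrist_force: [0.3, -0.2, -4.8]
grip_width: 0.0255
grasp_force: 30.0
```

step_hand:
  segments:
    - [0,0,0.008,0]
    - [0,0,0.008,0]
    - [0,0,0.006,0]
    - [0,0,0,0]
    - [0,0,0,0]

```text
clock: 57.82
tcp_pos: [0.5364, -0.2447, 0.0921]
eef_rot: [0.999, -0.041, 0.0, -0.0]
wrist_force: [0.4, -0.0, -4.2]
grip_width: 0.0255
grasp_force: 30.0
```

Converted, 0.003 m / 0.5 = 0.006, 0.0015 m / 0.5 = 0.003.

step_hand:
  segments:
    - [0,0,0.006,0]
    - [0,0,0.006,0]
    - [0,0,0.003,0]
    - [0,0,0,0]
    - [0,0,0,0]

```text
clock: 58.45
tcp_pos: [0.5362, -0.2446, 0.0846]
eef_rot: [0.999, -0.041, -0.0, -0.0]
wrist_force: [-2.3, 1.0, 0.2]
grip_width: 0.0256
grasp_force: 30.0
```

step_hand:
  segments:
    - [0,0,0.002,0]
    - [0,0,0.001,0]
    - [0,0,0,0]
    - [0,0,0,0]

```text
clock: 58.95
tcp_pos: [0.5363, -0.2447, 0.0844]
eef_rot: [0.999, -0.041, 0.0, 0.0]
wrist_force: [-9.2, 3.4, 24.6]
grip_width: 0.0258
grasp_force: 30.0
```

Converted, -0.0012 m / 0.5 = -0.0024.

step_hand:
  segments:
    - [0,0,-0.0024,0]
    - [0,0,0,0]

```text
clock: 59.2
tcp_pos: [0.5364, -0.2447, 0.0845]
eef_rot: [0.999, -0.041, 0.0, 0.0]
wrist_force: [-3.7, 1.6, 8.2]
grip_width: 0.0259
grasp_force: 30.0
```

step_hand:
  segments:
    - [0,0,0,0]
    - [0,0,0,0]
    - [0,0,0,0]
    - [0,0,-0.02,0]
    - [0,0,-0.08,0]
  jaw: 0.06

```text
clock: 59.82
tcp_pos: [0.5353, -0.2441, 0.1336]
eef_rot: [0.999, -0.041, -0.002, -0.001]
wrist_force: [0.2, -0.0, -0.5]
grip_width: 0.0601
grasp_force: 0.0
```

step_hand:
  segments:
    - [0,0,-0.1,0]
    - [-0.1,0,-0.08,0]
    - [-0.1,0,-0.04,0]
    - [0,0,0,0]
    - [0,0,0,0]

```text
clock: 60.45
tcp_pos: [0.4382, -0.2369, 0.2439]
eef_rot: [0.999, -0.041, 0.001, 0.0]
wrist_force: [0.2, -0.0, 0.3]
grip_width: 0.06
grasp_force: 0.0
```

Run:
```python
from h import *
o=ctrl.get_obs();print(yaw(),o["wrist_force"])
s=cam("wrist"); hsv=cv2.cvtColor(s["frame"],cv2.COLOR_BGR2HSV); cv2.imwrite("pics/w15.png",s["frame"])
for nm,lo,hi,z in(("yellow",(20,120,100),(32,255,255),.045),("orange",(3,150,90),(19,255,255),.085),("white",(0,0,150),(60,45,255),.045)):
  for c in blobs(s,lo,hi,150):
    if ctr(c)[1]<240: r=rect(s,c,z);print(nm,np.round(ctr(c)),cv2.boundingRect(c),r)
J=np.array([[.9968,.08,0],[-.08,.9968,0],[0,0,1]])
print(pix(s,[np.array([.5366,-.2444,0])+J@np.array(p) for p in([.142,.03,.045],[.142,-.03,.045],[-.142,.03,.045],[.028,0,.085],[.094,.114,.064])]).round(0).tolist())
```

```text
-0.08153958479500123 [ 0.20951425 -0.04924466  0.28081692]
yellow [256. 161.] (239, 141, 35, 40) [ 4.60600e-01 -2.38400e-01  4.12000e-02  4.76000e-02  8.61846e+01]
yellow [256.  24.] (237, 0, 39, 49) [ 6.09200e-01 -2.50700e-01  4.17000e-02  4.76000e-02  8.53356e+01]
orange [430. 172.] (395, 121, 92, 126) [ 0.4191 -0.4443  0.143   0.0804 17.3128]
orange [256.  94.] (244, 67, 24, 55) [ 5.34100e-01 -2.44100e-01  2.32000e-02  5.21000e-02  8.58263e+01]
white [443. 162.] (420, 141, 47, 43) [ 0.4408 -0.4687  0.039   0.0531 17.3286]
white [265. 118.] (197, 0, 112, 215) [ 0.5134 -0.2392  0.119   0.2411 85.2992]
[[226.0, -48.0], [284.0, -48.0], [232.0, 212.0], [256.0, 62.0], [143.0, -3.0]]
```

Run:
```python
from h import *
s=cam("top"); J=np.array([[.9968,.08,0],[-.08,.9968,0],[0,0,1]])
for c in blobs(s,(19,110,90),(32,255,255),5):
    u,v=ctr(c)
    if 250<u<370 and 130<v<262: print(np.round([u,v],1))
for th in(2.85,2.7,2.4,2.0,1.5): print(th,pix(s,[np.array([.5366,-.2444,0])+J@np.array([.094,.06-.06*np.cos(th),.038+.06*np.sin(th)])]).round(1))
print(ctrl.sign_off())
```

```text
[323.7 187.6]
[294.  179.1]
[257.7 148.8]
2.85 [[293.1 179.2]]
2.7 [[294.1 178.8]]
2.4 [[297.2 178.3]]
2.0 [[302.9 178. ]]
1.5 [[311.1 178.5]]
the job is handed in; nothing more can be done
None
```

The job is handed in; I was given no verdict back. By my last measurements the board sits snug against fence and stop, all three heat sinks found stand on pads, the top plate is down on both collars and the stop is back at about 2.7 rad. The stop sprang up to about 0.5 rad after my first flip, so I pressed it down again before seating the board.

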